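Sort clutch pressure plates by rocking test

TASK

Pull out the tray of the steel parts cabinet. Press each clutch pressure plate down near its rim: lay every plate that stays steady flat on the tray's floor, boss up, and put every plate that rocks into the grey scrap crate. Then push the tray fully home, and leave the other things on the ledge where they are.

Things in the scene. Friction and masses are not known exactly. Their poses are not given: they have to be found in the camera images.
- plate_a_c (a point): aluminium clutch pressure plate, boss up, 0.3 kg: flange 92 mm across, 11 mm thick, boss 26 mm across rising 26 mm above it. Point: its centre, 18.5 mm up; z up. May be absent. True ones bear on an 84 mm ring and stay level when pressed within 40 mm of the centre; warped ones look the same and lie level but bear on the middle 32 mm: some 4 N near the rim tips them 0.15 rad; let go, they level out
- plate_b_c (a point): aluminium clutch pressure plate, boss up, 0.3 kg: flange 92 mm across, 11 mm thick, boss 26 mm across rising 26 mm above it. Point: its centre, 18.5 mm up; z up. May be absent. True ones bear on an 84 mm ring and stay level when pressed within 40 mm of the centre; warped ones look the same and lie level but bear on the middle 32 mm: some 4 N near the rim tips them 0.15 rad; let go, they level out
- plate_c_c (a point): aluminium clutch pressure plate, boss up, 0.3 kg: flange 92 mm across, 11 mm thick, boss 26 mm across rising 26 mm above it. Point: its centre, 18.5 mm up; z up. May be absent. True ones bear on an 84 mm ring and stay level when pressed within 40 mm of the centre; warped ones look the same and lie level but bear on the middle 32 mm: some 4 N near the rim tips them 0.15 rad; let go, they level out
- plate_d_c (a point): aluminium clutch pressure plate, boss up, 0.3 kg: flange 92 mm across, 11 mm thick, boss 26 mm across rising 26 mm above it. Point: its centre, 18.5 mm up; z up. May be absent. True ones bear on an 84 mm ring and stay level when pressed within 40 mm of the centre; warped ones look the same and lie level but bear on the middle 32 mm: some 4 N near the rim tips them 0.15 rad; let go, they level out
- plate_e_c (a point): aluminium clutch pressure plate, boss up, 0.3 kg: flange 92 mm across, 11 mm thick, boss 26 mm across rising 26 mm above it. Point: its centre, 18.5 mm up; z up. May be absent. True ones bear on an 84 mm ring and stay level when pressed within 40 mm of the centre; warped ones look the same and lie level but bear on the middle 32 mm: some 4 N near the rim tips them 0.15 rad; let go, they level out
- tray (a joint): how far the cabinet's pull-out tray is out, in m: 0 fully home, 0.20 at its stop; it slides stiffly (about 2 N) and stays where it is left
- tray_handle (a point): middle of the tray's bar handle, moving with it: bar 11 mm thick, 120 mm long along y, 25 mm below cabinet top (165 mm high). x points into the cabinet: pull to -x. Tray floor 51 mm below this point; front panel at x 45 to 51 mm, 72 mm above the floor; inside x 51 to 309 mm, y +-168 mm, walls 43 mm. Cabinet covers the tray beyond x = 51 mm + the pulled-out distance, its roof 72 mm above the floor
- crate_floor (a point): centre of the inner floor of the grey plastic scrap crate (fixed), 250 mm inside along its x and 140 mm along its y, walls 50 mm above the floor
- spring: bystander: chrome kickstand spring, 125 mm long, 21 mm thick, lying along its x. Origin at the centre of its underside
- bulb1: bystander: clear indicator bulb with brass cap, 44 mm long, 24 mm thick, lying down. Origin at the centre of its underside
- bulb2: bystander: clear indicator bulb with brass cap, 44 mm long, 24 mm thick, lying down. Origin at the centre of its underside
- spacer: bystander: aluminium axle spacer, an upright tube 30 mm across and 62 mm tall. Origin at the centre of its underside
- funnel: bystander: red plastic funnel standing mouth down, 110 mm across at the mouth, 130 mm tall, hanging tab to its -x. Origin at the centre of its underside
- mount: bystander: black plastic mirror mount, 52 x 26 mm, 34 mm tall. Origin at the centre of its underside
There are look-alikes about, which are no part of the job. Leave any green look-alike of the part that bears plate_d_c alone.

How it is judged:
By the outcome, as a careful person would: the job done as asked, in the order asked, and still so for the second after the job is handed in, with the robot touching nothing.
Of plate_a, plate_b, plate_c, plate_d, plate_e only 3 to 5 are there at a start; the rules pass over those that are not, and their reading is None.
At some moment in a run one of plate_a, plate_b, plate_c, plate_d, plate_e may be knocked a few centimetres aside while the robot is not near it.
Once in a run the grip may slacken for a moment while it holds something.
It also fails if it takes over 210 s, if anything falls off the work surface, if the arm or the gripper's body presses on something with over 40 N, if the wrist force passes 120 N, or if a joint passes its speed limit or range.

ROBOT

A 7-joint arm with a two-finger parallel gripper is mounted at the origin on the work surface. World frame = base frame: x ahead of the robot, y to its left, z up, the work surface at z = 0. Lengths are in m, angles in rad, forces in N, time in s.
With the tool pointing down it reaches from about 0.35 to 0.9 m from the base axis. Payload 19.9 kg.
Tool frame: the origin (TCP) lies at the very end of the fingers, on their centre line; the grasp point (between the pads) lies robot.grasp_offset behind it (robot.grasp_offset is the distance from the TCP to the grasp point, in m); z points along the fingers, y is the direction in which the jaws open and shut (so a half turn about z gives the same grasp; the last joint's range is limited). The gripper opens to 85 mm and grips with 20 to 120 N. Pads are 22 mm wide; open, the fingers measure 114 mm over their backs; the gripper's body (76 mm by 85 mm) begins 54 mm behind the grasp point. The pads swing forward as they close: fully open they stand 13 mm farther back than shut.
Start: joints at [1.218, 0.417, -0.01, 1.614, 0.005, 1.111, -0.053], TCP at [0.191, -0.595, 0.231] pointing down, gripper open.
Joint ranges: [-2.81, 2.81], [-0.39, 2.02], [-1.27, 1.25], [0.06, 2.57], [-1.19, 4.33], [0.19, 2], [-2.82, 2.82]. Speed limits (rad/s): [1.89, 1.89, 2.39, 2.39, 3.01, 3.01, 3.01].

INTERFACE

Orientations are given as a unit quaternion [x, y, z, w].
In Python, from workcell import robot gives the robot as it stands.
- The arm moves only by the tool step_arm, never from a script. Its argument "targets" is one flat list of numbers, 7 for each row, row after row: the shift along the tool's x, y, z as a fraction of full scale, then the turn, a rotation vector about the tool's x, y, z as a fraction of full scale, then the opening, from 0 (shut) to 1 (fully open). In form: [tx, ty, tz, wx, wy, wz, grip, tx, ty, tz, wx, wy, wz, grip, ...]. A call has exactly 8 rows; each row shifts and turns the commanded pose from where the row before left it, along the tool's axes as they then stand; what a row does not reach is not made up. Full scale, the value 1, is 2.5 cm for a shift and 6 degrees for a turn. A row lasts 1/12 s, in which the tool goes at most 41.7 mm and 7.16 degrees, less where a joint would pass 70% of its speed; a pose out of reach is approached as far as the arm can. A call with a number of a shift or a turn outside -1 to 1 is refused whole. A call with a gripper value outside its range is refused whole. The fingers move at their own pace and stop on an object; the grip force is fixed at half the most. Time passes only in rows, so rows that do not move let the fingers close, or fill a call up. It gives the time, the measured TCP pose, the force and the opening at its end, in the units of the state.
- robot.get_state(): the state, without advancing time (a new reading comes with each control period).
- robot.read_camera(name): name is "side" or "top" or "wrist"; returns the picture (480x640x3 uint8, red, green, blue); there is no depth.
- robot.camera_params(name): a dict with "intrinsics" (3x3 intrinsics, pixels), "distortion" ([k1, k2, p1, p2, k3] as OpenCV has them; the pictures are not rectified), "R" (3x3) and "t" (3): a world point X has camera coordinates R X + t. Camera axes: x right, y down, z forward; pixel columns grow to the right and rows downward; lengths in m; the calibration is good to about 2 mm. A picture is of the moment at which its call begins: read the wrist's pose just before it. camera_params takes no time and is no camera call; for the wrist camera it gives the pose at the moment of the call.
- robot.finish_job(): hands the job in, once; it reports no verdict.
The state is a dict: "clock": time; "q": joint angles; "dq": joint speeds; "joint_torque": joint torques, N m; "position": TCP position; "orientation": TCP orientation; "ft_force": force on the tool from outside, world axes, zero at the start; "moment": the same for the moment, N m; "finger_gap": finger opening in m.
Only numpy, scipy, OpenCV 4.12 (cv2) and the standard library are available. Lean on these libraries where they do the work, as an engineer would, in place of code of your own. Each camera call takes 0.05 s, during which the arm holds its last target.

## Working session

There is one attempt and no reset: what is moved stays moved. The work goes in short steps, Python scripts to look and compute and a tool call to move; the robot and the scene stay as the last step left them, time stands still between calls to the robot, and variables do not carry over. Pictures are saved under pics/ and viewed, and the job is handed in when it is done.

Besides the shell and the picture viewer there is one more tool, called after "Call:" as name(argument=value, ...), one argument or row to a line, values as JSON. step_arm: Moves the arm, as the interface text tells. Shift numbers are shares of 2.5 cm and turn numbers shares of 6 degrees, none past 1 either way. Its arguments: {"type":"object","properties":{"targets":{"type":"array","items":{"type":"number","minimum":-1,"maximum":1}}},"required":["targets"]}

```bash
mkdir -p pics; ls; cat > h.py <<'E'
import numpy as np, cv2
from workcell import robot
from scipy.spatial.transform import Rotation as Ro
def snap(n,f):
    im=robot.read_camera(n); cv2.imwrite('pics/'+f,im[:,:,::-1]); return im
def ray(n,uv,P=None):
    P=P or robot.camera_params(n)
    K=np.array(P['intrinsics']);d=np.array(P['distortion']);R=np.array(P['R']);t=np.array(P['t'])
    p=cv2.undistortPoints(np.array([[uv]],float),K,d)[0,0]
    return -R.T@t, R.T@np.array([p[0],p[1],1.])
def at(n,uv,z,P=None):
    o,d=ray(n,uv,P); return o+d*(z-o[2])/d[2]
def proj(n,X,P=None):
    P=P or robot.camera_params(n)
    K=np.array(P['intrinsics']);d=np.array(P['distortion']);R=np.array(P['R']);t=np.array(P['t'])
    return cv2.projectPoints(np.array(X,float).reshape(-1,1,3),cv2.Rodrigues(R)[0],t,K,d)[0].reshape(-1,2)
def st():
    s=robot.get_state(); 
    R=Ro.from_quat(s['orientation']).as_matrix()
    print('t',round(s['clock'],2),'p',np.round(s['position'],4),'F',np.round(s['ft_force'],1),'gap',round(s['finger_gap'],4)); print('R',np.round(R,3).tolist(),'q',np.round(s['q'],2)); return s,R
E
python3 - <<'E'
from h import *
st(); print(robot.grasp_offset)
snap('top','t0.png');snap('side','s0.png');snap('wrist','w0.png')
for n in ('top','side','wrist'): print({k:np.round(v,3).tolist() for k,v in robot.camera_params(n).items()})
E
```

```text
pics
t 0.0 p [ 0.191  -0.5947  0.2307] F [-0.  -0.3 -0.1] gap 0.0855
R [[0.952, 0.306, -0.0], [0.306, -0.952, 0.001], [-0.0, -0.001, -1.0]] q [ 1.22  0.42 -0.01  1.61  0.    1.11 -0.05]
0.0187
{'intrinsics': [[494.54, 0.0, 315.43], [0.0, 494.54, 241.572], [0.0, 0.0, 1.0]], 'distortion': [-0.096, 0.0, 0.0, 0.0, 0.0], 'R': [[0.009, -1.0, -0.021], [-0.992, -0.006, -0.126], [0.126, 0.022, -0.992]], 't': [-0.083, 0.557, 1.22]}
{'intrinsics': [[467.031, 0.0, 320.861], [0.0, 467.031, 242.129], [0.0, 0.0, 1.0]], 'distortion': [-0.065, 0.0, 0.0, 0.0, 0.0], 'R': [[-0.721, -0.693, -0.016], [-0.509, 0.546, -0.665], [0.47, -0.471, -0.746]], 't': [0.313, 0.403, 0.7]}
{'intrinsics': [[352.171, 0.0, 319.883], [0.0, 352.171, 245.212], [0.0, 0.0, 1.0]], 'distortion': [-0.05, 0.0, 0.0, 0.0, 0.0], 'R': [[0.306, -0.952, -0.002], [-0.912, -0.294, 0.288], [-0.274, -0.087, -0.958]], 't': [-0.625, -0.037, 0.38]}
```

View pics/t0.png

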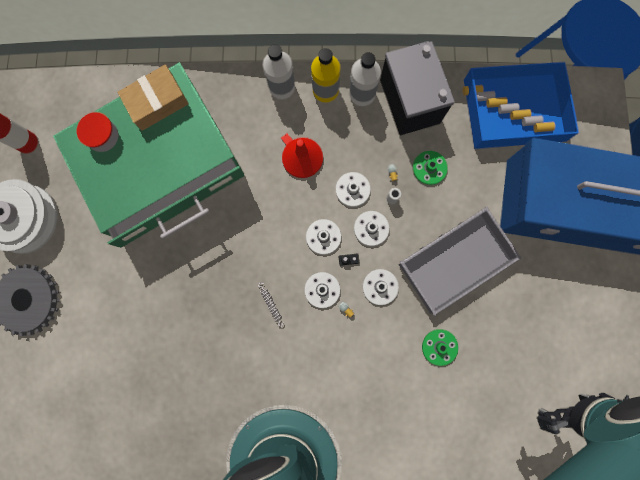

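View pics/s0.png

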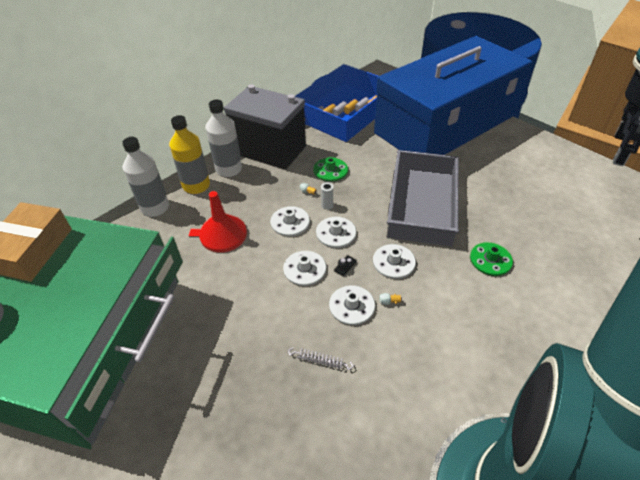

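View pics/w0.png

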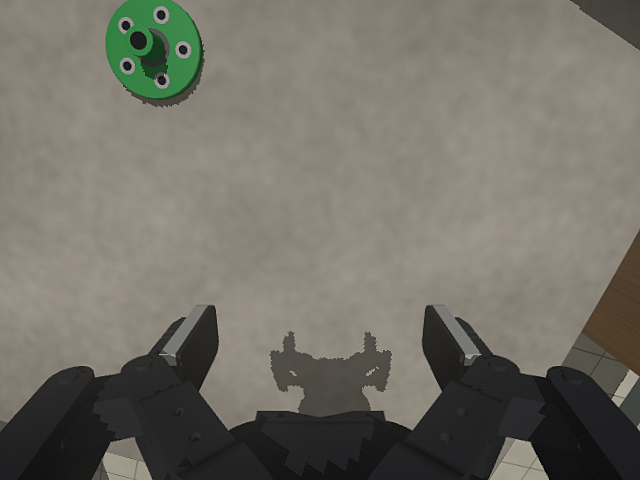

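```bash
python3 - <<'E'
import cv2
im=cv2.imread('pics/t0.png')
cv2.imwrite('pics/t0a.png',cv2.resize(im[120:330,250:450],None,fx=3.0,fy=2.857,interpolation=cv2.INTER_CUBIC)[:600])
cv2.imwrite('pics/t0b.png',cv2.resize(im[60:260,50:250],None,fx=3,fy=3,interpolation=cv2.INTER_CUBIC))
cv2.imwrite('pics/t0c.png',cv2.resize(im[200:330,390:530],None,fx=4,fy=4,interpolation=cv2.INTER_CUBIC))
E
```

```text
(no output)
```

View pics/t0a.png

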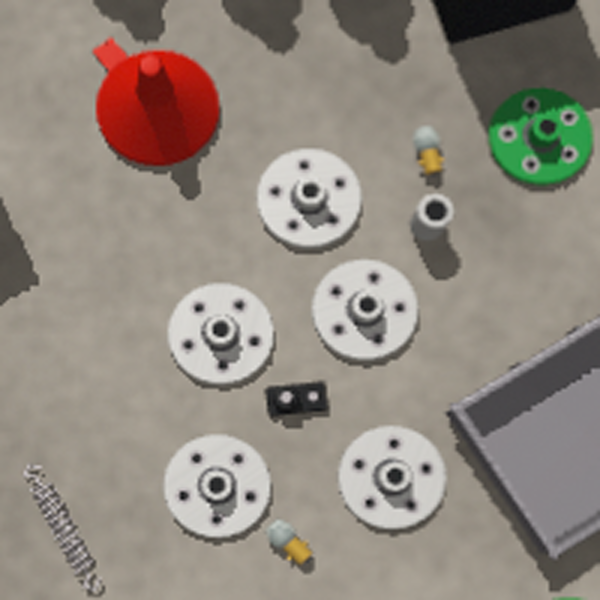

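View pics/t0b.png

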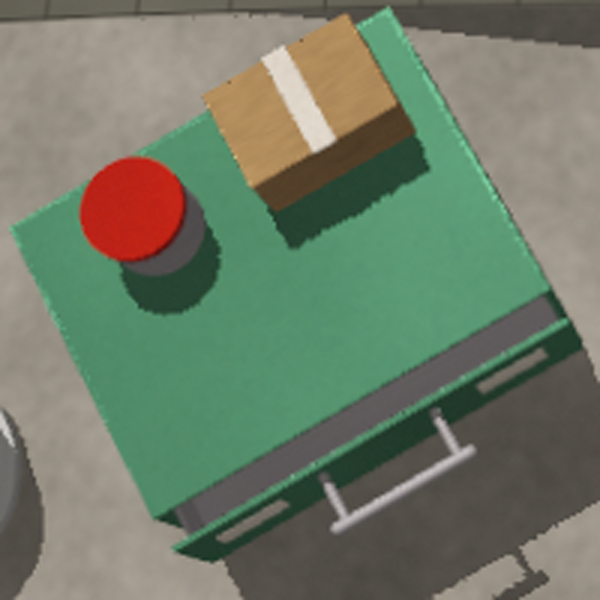

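View pics/t0c.png

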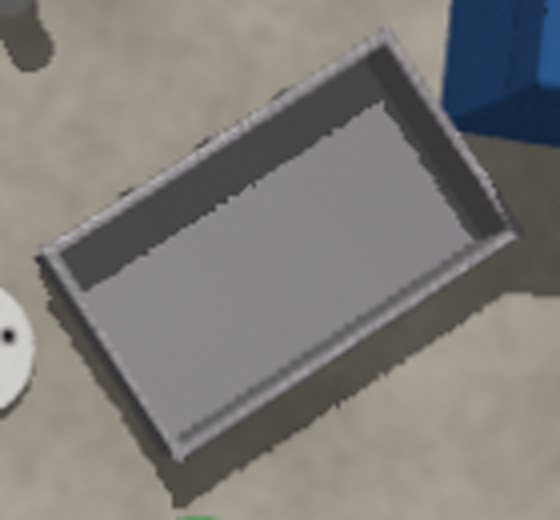

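```bash
python3 - <<'E'
from h import *
P=robot.camera_params('top')
for n,u,f in [('P1',(311,190),(310,199)),('P2',(369,305),(365,310)),('P3',(221,330),(221,334)),('P4',(217,485),(218,486)),('P5',(396,476),(393,478))]:
    c=lambda p:(250+p[0]/3,120+p[1]/2.857)
    print(n,np.round(at('top',c(u),.037,P),4),np.round(at('top',c(f),.011,P),4))
a=at('top',(161.7,236),.1425,P);b=at('top',(208,210),.1425,P)
print('handle',a,b,(a+b)/2,np.linalg.norm(a-b),np.degrees(np.arctan2(*(a-b)[[1,0]])))
cs=[at('top',p,.053,P) for p in [(400.5,263.75),(486.25,208),(518.75,258.75),(434.5,313.75)]]
print('crate',np.round(cs,3),np.mean(cs,0)); d=cs[1]-cs[0]; print(np.degrees(np.arctan2(d[1],d[0])))
for n,p,z in [('bulb1',(392,171),.012),('spacer',(395,193),.06),('funnel',(300,145),.13),('mount',(349,259),.034),('bulb2',(347,311),.012),('sp1',(262,287),.01),('sp2',(281,325),.01),('cabcorner R',(50+550/3,60+290/3),.165),('cabcornerL',(50+155/3,60+518/3),.165),('panelR',(50+570/3,60+322/3),.161),('panelL',(50+178/3,60+548/3),.161)]:
    print(n,np.round(at('top',p,z,P),3))
E
```

```text
P1 [ 0.7003 -0.176   0.037 ] [ 0.6982 -0.1766  0.011 ]
P2 [ 0.596  -0.2249  0.037 ] [ 0.5955 -0.2239  0.011 ]
P3 [ 0.5728 -0.0998  0.037 ] [ 0.5728 -0.0996  0.011 ]
P4 [ 0.4357 -0.0974  0.037 ] [ 0.4356 -0.098   0.011 ]
P5 [ 0.4446 -0.2466  0.037 ] [ 0.4437 -0.247   0.011 ]
handle [0.55481644 0.28139114 0.1425    ] [0.61730057 0.17274902 0.1425    ] [0.58605851 0.22707008 0.1425    ] 0.12532908294654577 119.90481236971291
crate [[ 0.501 -0.291  0.053]
 [ 0.643 -0.511  0.053]
 [ 0.515 -0.59   0.053]
 [ 0.378 -0.374  0.053]] [ 0.50924549 -0.44163423  0.053     ]
-57.08506822103648
bulb1 [ 0.749 -0.278  0.012]
spacer [ 0.679 -0.279  0.06 ]
funnel [ 0.78  -0.042  0.13 ]
mount [ 0.514 -0.164  0.034]
bulb2 [ 0.383 -0.16   0.012]
sp1 [0.442 0.058 0.01 ]
sp2 [0.346 0.007 0.01 ]
cabcorner R [0.74  0.112 0.165]
cabcornerL [0.559 0.419 0.165]
panelR [0.716 0.096 0.161]
panelL [0.536 0.401 0.161]
```

```bash
cat >> h.py <<'E'
def plan(tgt,yaw=None,n=8,grip=1.0,polar=False,start=None,pad=True):
    """rows from present pose to tgt xyz, tool-x yaw (deg)."""
    s=robot.get_state(); R=Ro.from_quat(s['orientation']).as_matrix()
    p=np.array(s['position'] if start is None else start[0]); y0=np.degrees(np.arctan2(R[1,0],R[0,0])) if start is None else start[1]
    if yaw is None: yaw=y0
    dy=(yaw-y0+180)%360-180; y=y0; tgt=np.array(tgt,float)
    a0,a1=np.arctan2(p[1],p[0]),np.arctan2(tgt[1],tgt[0]); r0,r1=np.hypot(*p[:2]),np.hypot(*tgt[:2])
    rows=[];c=p.copy();p0=p.copy();mx=0
    for i in range(1,n+1):
        f=i/n
        if polar:
            a=a0+(a1-a0)*f; r=r0+(r1-r0)*f; q=np.array([r*np.cos(a),r*np.sin(a),p0[2]+(tgt[2]-p0[2])*f])
        else: q=p0+(tgt-p0)*f
        t=np.radians(y); X=np.array([np.cos(t),np.sin(t),0]);Y=np.array([np.sin(t),-np.cos(t),0])
        d=q-c; sh=np.round([d@X/.025,d@Y/.025,-d[2]/.025],2)
        w=np.round(-((y0+dy*f)-y)/6,2)
        c=c+.025*(sh[0]*X+sh[1]*Y+sh[2]*np.array([0,0,-1])); y=y-6*w
        mx=max(mx,np.abs(sh).max(),abs(w)); rows.append([*sh,0,0,w,grip])
    print('from',np.round(p,4),round(y0,1),'to',np.round(c,4),round(y,2),'max',mx)
    for k in range(0,len(rows),8): print(','.join('%g'%(v+0) for r in rows[k:k+8] for v in r))
E
python3 - <<'E'
from h import *
plan((.586,.227,.2),120,24,.45,True)
E
```

```text
from [ 0.191  -0.5948  0.2308] 17.8 to [0.586  0.2271 0.2001] 119.99 max 1.7
1.7,-0.05,0.05,0,0,-0.71,0.45,1.69,-0.04,0.05,0,0,-0.71,0.45,1.7,-0.03,0.05,0,0,-0.71,0.45,1.7,-0.02,0.06,0,0,-0.71,0.45,1.7,-0.01,0.05,0,0,-0.71,0.45,1.7,0.01,0.05,0,0,-0.71,0.45,1.69,0.01,0.05,0,0,-0.71,0.45,1.7,0.02,0.05,0,0,-0.71,0.45
1.7,0.04,0.05,0,0,-0.71,0.45,1.7,0.05,0.05,0,0,-0.71,0.45,1.7,0.06,0.06,0,0,-0.71,0.45,1.7,0.07,0.05,0,0,-0.71,0.45,1.7,0.08,0.05,0,0,-0.71,0.45,1.7,0.09,0.05,0,0,-0.71,0.45,1.7,0.1,0.05,0,0,-0.71,0.45,1.7,0.11,0.05,0,0,-0.7,0.45
1.7,0.13,0.05,0,0,-0.71,0.45,1.7,0.13,0.06,0,0,-0.71,0.45,1.7,0.14,0.05,0,0,-0.71,0.45,1.7,0.16,0.05,0,0,-0.71,0.45,1.69,0.16,0.05,0,0,-0.71,0.45,1.7,0.18,0.05,0,0,-0.71,0.45,1.69,0.19,0.05,0,0,-0.71,0.45,1.7,0.2,0.05,0,0,-0.71,0.45
```

Call:
step_arm(
  targets=[1,-0.02,0,0,0,-0.42,0.45,1,-0.02,0,0,0,-0.42,0.45,1,-0.02,0,0,0,-0.42,0.45,1,-0.02,0,0,0,-0.42,0.45,1,-0.02,0,0,0,-0.42,0.45,1,-0.02,0,0,0,-0.42,0.45,1,-0.02,0,0,0,-0.42,0.45,1,-0.02,0,0,0,-0.42,0.45],
)

```text
clock: 0.82
position: [0.3682, -0.5015, 0.231]
orientation: [0.945, 0.326, -0.0, -0.0]
ft_force: [0.3, 0.7, -0.5]
finger_gap: 0.0383
```

Call:
step_arm(
  targets=[1,0.01,0,0,0,-0.42,0.45,1,0.01,0,0,0,-0.42,0.45,1,0.01,0,0,0,-0.42,0.45,1,0.01,0,0,0,-0.42,0.45,1,0.01,0,0,0,-0.42,0.45,1,0.01,0,0,0,-0.42,0.45,1,0.01,0,0,0,-0.42,0.45,1,0.01,0,0,0,-0.42,0.45],
)

```text
clock: 1.48
position: [0.5055, -0.3576, 0.231]
orientation: [0.874, 0.487, -0.0, -0.0]
ft_force: [-0.2, -0.7, -0.8]
finger_gap: 0.0384
```

Call:
step_arm(
  targets=[1,0.04,0,0,0,-0.42,0.45,1,0.04,0,0,0,-0.42,0.45,1,0.04,0,0,0,-0.42,0.45,1,0.04,0,0,0,-0.42,0.45,1,0.04,0,0,0,-0.42,0.45,1,0.04,0,0,0,-0.42,0.45,1,0.04,0,0,0,-0.42,0.45,1,0.04,0,0,0,-0.42,0.45],
)

```text
clock: 2.15
position: [0.5904, -0.1775, 0.231]
orientation: [0.775, 0.632, -0.0, -0.0]
ft_force: [-0.1, -0.7, -0.2]
finger_gap: 0.0385
```

Call:
step_arm(
  targets=[1,0.08,0,0,0,-0.42,0.45,1,0.08,0,0,0,-0.42,0.45,1,0.08,0,0,0,-0.42,0.45,1,0.08,0,0,0,-0.42,0.45,1,0.08,0,0,0,-0.42,0.45,1,0.08,0,0,0,-0.42,0.45,1,0.08,0,0,0,-0.42,0.45,1,0.08,0,0,0,-0.42,0.45],
)

```text
clock: 2.82
position: [0.616, 0.0204, 0.231]
orientation: [0.652, 0.758, -0.0, -0.0]
ft_force: [0.9, 0.1, 0.1]
finger_gap: 0.0382
```

```bash
python3 - <<'E'
from h import *
st()
plan((.586,.227,.21),120,10,.45,True)
E
```

```text
t 2.82 p [0.616  0.0204 0.231 ] F [0.9 0.1 0.1] gap 0.0382
R [[-0.149, 0.989, -0.0], [0.989, 0.149, 0.0], [0.0, -0.0, -1.0]] q [ 0.31  0.45 -0.53  1.62  0.25  1.14 -0.13]
from [0.616  0.0204 0.231 ] 98.6 to [0.5859 0.2269 0.21  ] 119.99 max 0.83
0.82,0.13,0.08,0,0,-0.36,0.45,0.82,0.13,0.09,0,0,-0.35,0.45,0.83,0.14,0.08,0,0,-0.36,0.45,0.82,0.14,0.09,0,0,-0.36,0.45,0.83,0.15,0.08,0,0,-0.36,0.45,0.82,0.14,0.08,0,0,-0.35,0.45,0.83,0.15,0.09,0,0,-0.36,0.45,0.83,0.16,0.08,0,0,-0.36,0.45
0.83,0.15,0.09,0,0,-0.36,0.45,0.83,0.16,0.08,0,0,-0.35,0.45
```

Call:
step_arm(
  targets=[1,0.18,0,0,0,-0.45,0.45,1,0.18,0,0,0,-0.45,0.45,1,0.18,0,0,0,-0.45,0.45,1,0.18,0,0,0,-0.45,0.45,1,0.18,0,0,0,-0.45,0.45,1,0.18,0,0,0,-0.45,0.45,1,0.18,0,0,0,-0.45,0.45,1,0.18,0,0,0,-0.42,0.45],
)

```text
clock: 3.48
position: [0.5887, 0.2206, 0.231]
orientation: [0.5, 0.866, -0.0, -0.0]
ft_force: [-0.1, -0.3, 0.1]
finger_gap: 0.0383
```

```bash
python3 - <<'E'
from h import *
st()
snap('wrist','w1.png');P=robot.camera_params('wrist')
print(proj('wrist',[[.586,.227,.14],[.5548,.2814,.14],[.6173,.1727,.14]],P))
plan((.586,.227,.121),120,8,.45)
E
```

```text
t 3.48 p [0.5887 0.2206 0.231 ] F [-0.1 -0.3  0.1] gap 0.0383
R [[-0.5, 0.866, -0.0], [0.866, 0.5, -0.0], [0.0, -0.0, -1.0]] q [ 0.06  0.5  -0.65  1.59  0.32  1.16 -0.13]
[[319.05911163 248.15676379]
 [320.19480735 155.36233688]
 [318.26502184 328.31959186]]
from [0.5863 0.2261 0.2314] 120.5 to [0.586  0.2271 0.1211] 120.03 max 0.56
0,0,0.55,0,0,0.01,0.45,0.01,0,0.55,0,0,0.01,0.45,0,0,0.56,0,0,0.01,0.45,0.01,0,0.55,0,0,0.01,0.45,0,0,0.55,0,0,0.01,0.45,0.01,0.01,0.55,0,0,0.01,0.45,0,0,0.55,0,0,0.01,0.45,0.01,0,0.55,0,0,0.01,0.45
```

View pics/w1.png

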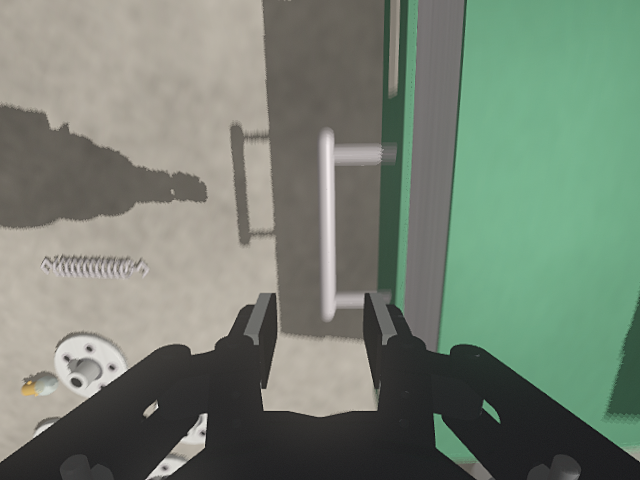

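```bash
python3 - <<'E'
from h import *
P=robot.camera_params('wrist');snap('wrist','w2.png');st()
print(proj('wrist',[[.586,.227,.14],[.5548,.2814,.14],[.6173,.1727,.14]],P))
import cv2
im=cv2.imread('pics/w2.png');cv2.imwrite('pics/w2c.png',cv2.resize(im[100:340,230:470],None,fx=2.5,fy=2.5))
E
```

```text
t 3.58 p [0.5871 0.224  0.2313] F [-0.2 -0.5 -0.4] gap 0.0384
R [[-0.504, 0.863, -0.001], [0.863, 0.504, 0.002], [0.002, 0.0, -1.0]] q [ 0.06  0.5  -0.65  1.59  0.32  1.16 -0.13]
[[319.05911163 248.15676379]
 [320.19480735 155.36233688]
 [318.26502184 328.31959186]]
```

View pics/w2c.png

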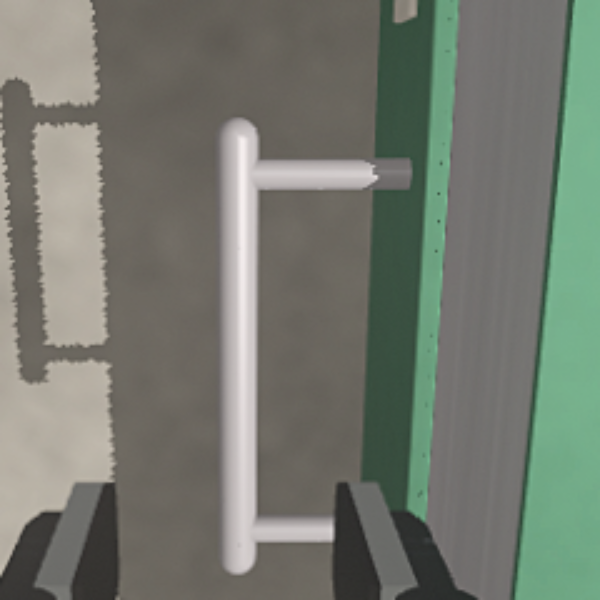

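```bash
python3 - <<'E'
from h import *
P=robot.camera_params('wrist');s,R=st()
a=at('wrist',(325.2,149),.14,P);b=at('wrist',(325.2,328),.14,P);print(a,b,(a+b)/2,np.degrees(np.arctan2(*(a-b)[[1,0]])), np.linalg.norm(a-b))
d=(a+b)/2-s['position'];print('tool',R.T@d)
E
```

```text
t 3.58 p [0.5871 0.224  0.2313] F [-0.2 -0.5 -0.4] gap 0.0384
R [[-0.504, 0.863, -0.001], [0.863, 0.504, 0.002], [0.002, 0.0, -1.0]] q [ 0.06  0.5  -0.65  1.59  0.32  1.16 -0.13]
[0.55659861 0.28440506 0.14      ] [0.62227381 0.1732398  0.14      ] [0.58943621 0.22882243 0.14      ] 120.57412229279046 0.1291160186638696
tool [0.00277064 0.00446406 0.09131167]
```

Call:
step_arm(
  targets=[0.1,0.12,0.55,0,0,0,0.45,0,0,0.55,0,0,0,0.45,0,0,0.55,0,0,0,0.45,0,0,0.55,0,0,0,0.45,0,0,0.55,0,0,0,0.45,0,0,0.55,0,0,0,0.45,0,0,0.55,0,0,0,0.45,0,0,0.5,0,0,0,0.45],
)

```text
clock: 4.25
position: [0.5903, 0.2229, 0.1209]
orientation: [0.501, 0.865, -0.0, -0.0]
ft_force: [0.2, -0.3, -0.4]
finger_gap: 0.0381
```

Call:
step_arm(
  targets=[0,0,0,0,0,0,0.45,0,0,0,0,0,0,0,0,0,0,0,0,0,0,0,0,0,0,0,0,0,0,0,0,0,0,0,0,0,0,0,0,0,0,0,0,0,0,0,0,0,0,0,0,0,0,0,0,0],
)

```text
clock: 4.92
position: [0.5908, 0.2235, 0.1234]
orientation: [0.501, 0.865, 0.001, 0.0]
ft_force: [0.1, 0.7, 7.1]
finger_gap: 0.0088
```

Call:
step_arm(
  targets=[0,-0.2,0,0,0,0,0,0,-0.5,0,0,0,0,0,0,-0.7,0,0,0,0,0,0,-0.7,0,0,0,0,0,0,-0.7,0,0,0,0,0,0,-0.7,0,0,0,0,0,0,-0.7,0,0,0,0,0,0,-0.7,0,0,0,0,0],
)

```text
clock: 5.58
position: [0.4849, 0.1605, 0.1233]
orientation: [0.502, 0.865, 0.0, 0.001]
ft_force: [8.1, -8.7, 10.1]
finger_gap: 0.0087
```

```bash
python3 - <<'E'
from h import *
st();snap('wrist','w3.png')
E
```

```text
t 5.58 p [0.4849 0.1605 0.1233] F [ 8.1 -8.7 10.1] gap 0.0087
R [[-0.497, 0.868, 0.003], [0.868, 0.497, -0.001], [-0.002, 0.002, -1.0]] q [ 0.15  0.43 -0.65  1.98  0.34  0.85 -0.16]
```

View pics/w3.png

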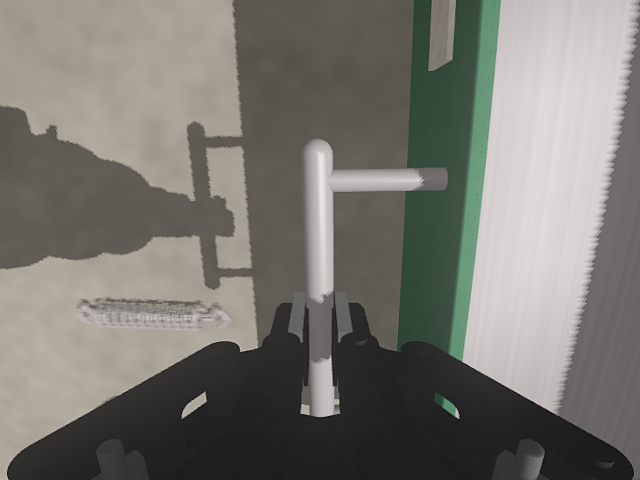

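Call:
step_arm(
  targets=[0,-0.3,0,0,0,0,0,0,-0.3,0,0,0,0,0,0,-0.3,0,0,0,0,0,0,-0.3,0,0,0,0,0,0,-0.3,0,0,0,0,0,0,-0.2,0,0,0,0,0,0,-0.1,0,0,0,0,0,0,0,0,0,0,0,0],
)

```text
clock: 6.3
position: [0.4463, 0.1375, 0.1233]
orientation: [0.502, 0.865, -0.0, 0.002]
ft_force: [6.5, -12.9, 9.1]
finger_gap: 0.0089
```

Call:
step_arm(
  targets=[0,-0.1,0,0,0,0,0,0,-0.1,0,0,0,0,0,0,-0.1,0,0,0,0,0,0,-0.1,0,0,0,0,0,0,-0.1,0,0,0,0,0,0,0,0,0,0,0,0,0,0,0,0,0,0,0,0,0,0,0,0,0,0],
)

```text
clock: 6.97
position: [0.4401, 0.1341, 0.1238]
orientation: [0.502, 0.865, 0.005, 0.004]
ft_force: [47.3, 5.1, -36.5]
finger_gap: 0.0088
```

Call:
step_arm(
  targets=[0,0.1,0,0,0,0,0,0,0.1,0,0,0,0,0,0,0,0,0,0,0,0.45,0,0,0,0,0,0,0.45,0,0,0,0,0,0,0.45,0,0,0,0,0,0,0.45,0,0,-0.5,0,0,0,0.45,0,0,-1,0,0,0,0.45],
)

```text
clock: 7.63
position: [0.4371, 0.1357, 0.1586]
orientation: [0.501, 0.866, -0.001, -0.002]
ft_force: [0.3, -0.8, -0.4]
finger_gap: 0.0385
```

Call:
step_arm(
  targets=[0,0,-1,0,0,0,0,0,0,-1,0,0,0,0,0,0,-0.8,0,0,0,0,-1,-0.2,0,0,0,0.7,0,-1,-0.2,0,0,0,0.7,0,-1,-0.2,0,0,0,0.7,0,-1,-0.2,0,0,0,0.7,0,-1,-0.2,0,0,0,0.7,0],
)

```text
clock: 8.3
position: [0.461, 0.0101, 0.23]
orientation: [0.652, 0.759, 0.0, -0.0]
ft_force: [0.8, 1.1, 0.0]
finger_gap: -0.0
```

```bash
python3 - <<'E'
from h import *
st();snap('top','t1.png')
im=cv2.imread('pics/t1.png')
cv2.imwrite('pics/t1a.png',cv2.resize(im[60:340,60:460],None,fx=2,fy=2,interpolation=cv2.INTER_CUBIC))
E
```

```text
t 8.3 p [0.461  0.0101 0.23  ] F [0.8 1.1 0. ] gap -0.0
R [[-0.151, 0.989, -0.0], [0.989, 0.151, 0.0], [0.0, -0.0, -1.0]] q [ 0.46  0.16 -0.6   1.99  0.1   1.02 -0.04]
```

View pics/t1a.png

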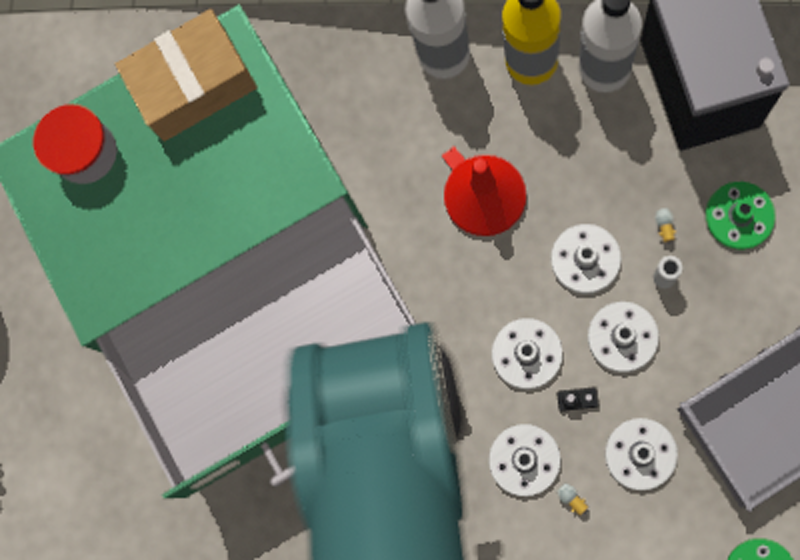

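```bash
python3 - <<'E'
from h import *
plan((.470,-.105,.03),77.4,8,0)
E
```

```text
from [0.4609 0.0054 0.2297] 98.1 to [ 0.4701 -0.1049  0.03  ] 77.43 max 1.0
-0.55,-0.03,1,0,0,0.43,0,-0.56,-0.01,1,0,0,0.43,0,-0.55,0.02,1,0,0,0.43,0,-0.55,0.04,0.99,0,0,0.43,0,-0.55,0.07,1,0,0,0.43,0,-0.55,0.09,1,0,0,0.43,0,-0.54,0.12,1,0,0,0.43,0,-0.53,0.14,1,0,0,0.43,0
```

Call:
step_arm(
  targets=[-0.55,-0.03,1,0,0,0.43,0,-0.56,-0.01,1,0,0,0.43,0,-0.55,0.02,1,0,0,0.43,0,-0.55,0.04,0.99,0,0,0.43,0,-0.55,0.07,1,0,0,0.43,0,-0.55,0.09,1,0,0,0.43,0,-0.54,0.12,1,0,0,0.43,0,-0.53,0.14,1,0,0,0.43,0],
)

```text
clock: 9.02
position: [0.4715, -0.0992, 0.029]
orientation: [0.776, 0.63, -0.0, -0.0]
ft_force: [0.4, 1.2, -0.3]
finger_gap: -0.0003
```

Call:
step_arm(
  targets=[0,0,0,0,0,0,0,0,0,0.2,0,0,0,0,0,0,0.15,0,0,0,0,0,0,0.15,0,0,0,0,0,0,0.1,0,0,0,0,0,0,0.05,0,0,0,0,0,0,0,0,0,0,0,0,0,0,0,0,0,0],
)

```text
clock: 9.68
position: [0.4719, -0.0988, 0.0143]
orientation: [0.776, 0.631, 0.0, 0.0]
ft_force: [-0.1, -0.2, 0.5]
finger_gap: -0.0004
```

```bash
python3 - <<'E'
from h import *
st();snap('wrist','w4.png')
E
```

```text
t 9.68 p [ 0.4719 -0.0988  0.0143] F [-0.1 -0.2  0.5] gap -0.0004
R [[0.204, 0.979, 0.0], [0.979, -0.204, -0.0], [0.0, 0.0, -1.0]] q [ 0.44  0.53 -0.35  2.09  0.33  0.57 -0.36]
```

View pics/w4.png

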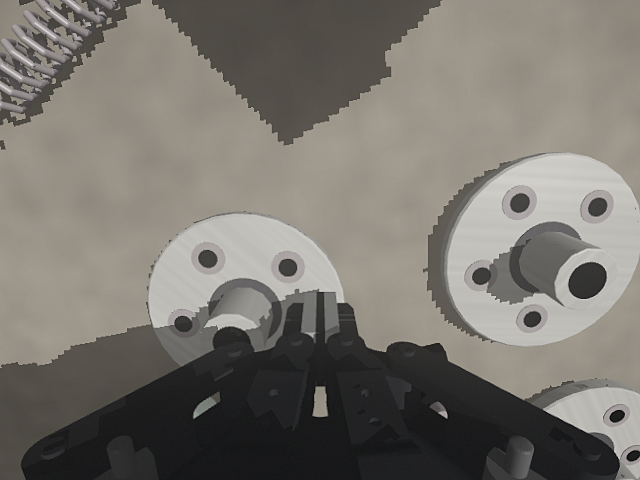

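Call:
step_arm(
  targets=[0,0,0.04,0,0,0,0,0,0,0.04,0,0,0,0,0,0,0.04,0,0,0,0,0,0,0.02,0,0,0,0,0,0,0.02,0,0,0,0,0,0,0,0,0,0,0,0,0,0,0,0,0,0,0,0,0,0,0,0,0],
)

```text
clock: 10.4
position: [0.4721, -0.099, 0.0102]
orientation: [0.776, 0.631, 0.0, 0.0]
ft_force: [3.1, 0.2, 4.8]
finger_gap: -0.0001
```

Call:
step_arm(
  targets=[0,0,0.03,0,0,0,0,0,0,0.03,0,0,0,0,0,0,0,0,0,0,0,0,0,0,0,0,0,0,0,0,0,0,0,0,0,0,0,0,0,0,0,0,0,0,0,0,0,0,0,0,0,0,0,0,0,0],
)

```text
clock: 11.07
position: [0.4728, -0.099, 0.009]
orientation: [0.776, 0.631, 0.001, 0.001]
ft_force: [4.3, -1.2, 8.5]
finger_gap: -0.0002
```

```bash
python3 - <<'E'
from h import *
st();snap('wrist','w5.png');snap('side','s5.png')
a=cv2.imread('pics/s0.png')[250:350,290:400];b=cv2.imread('pics/s5.png')[250:350,290:400]
cv2.imwrite('pics/s5c.png',cv2.resize(np.hstack([a,b]),None,fx=3.5,fy=3.5))
E
```

```text
t 11.07 p [ 0.4728 -0.099   0.009 ] F [ 4.3 -1.2  8.5] gap -0.0002
R [[0.204, 0.979, 0.002], [0.979, -0.204, -0.0], [0.0, 0.002, -1.0]] q [ 0.43  0.54 -0.35  2.09  0.34  0.55 -0.36]
```

View pics/w5.png

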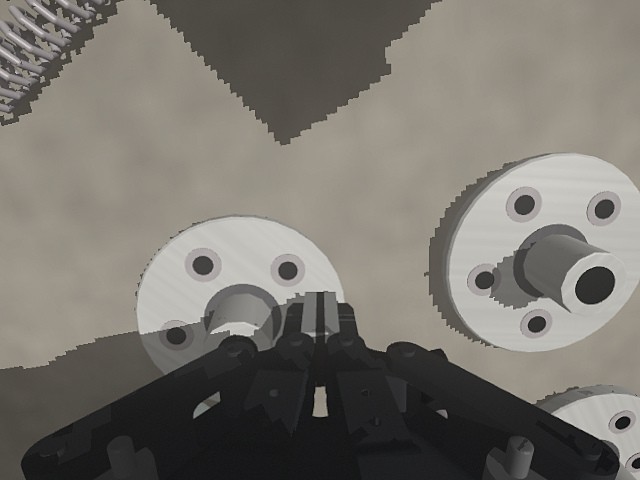

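View pics/s5c.png

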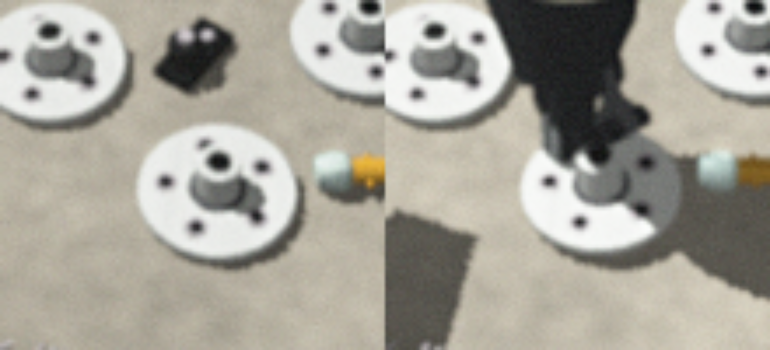

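```bash
python3 - <<'E'
from h import *
s,R=st()
p=s['position'];
plan((.437,-.0976,.055),None,4,.6,start=((p[0],p[1],.055),78.2))
E
```

```text
t 11.17 p [ 0.4728 -0.099   0.009 ] F [ 4.9 -0.7  7.8] gap -0.0002
R [[0.204, 0.979, 0.002], [0.979, -0.204, -0.0], [0.0, 0.002, -1.0]] q [ 0.43  0.54 -0.35  2.09  0.34  0.55 -0.36]
from [ 0.4728 -0.099   0.055 ] 78.2 to [ 0.4371 -0.0977  0.055 ] 78.2 max 0.36
-0.06,-0.35,0,0,0,0,0.6,-0.06,-0.36,0,0,0,0,0.6,-0.06,-0.35,0,0,0,0,0.6,-0.06,-0.35,0,0,0,0,0.6
```

Call:
step_arm(
  targets=[0,0,-0.9,0,0,0,0,0,0,-0.9,0,0,0,0,-0.06,-0.35,0,0,0,0,0.6,-0.06,-0.36,0,0,0,0,0.6,-0.06,-0.35,0,0,0,0,0.6,-0.06,-0.35,0,0,0,0,0.6,0,0,0,0,0,0,0.6,0,0,0,0,0,0,0.6],
)

```text
clock: 11.83
position: [0.4354, -0.0976, 0.0532]
orientation: [0.776, 0.631, -0.0, -0.0]
ft_force: [0.9, -0.5, 0.3]
finger_gap: 0.0512
```

```bash
python3 - <<'E'
from h import *
st();snap('wrist','w6.png');snap('side','s6.png')
print(proj('wrist',[.4357,-.0976,.037]))
E
```

```text
t 11.83 p [ 0.4354 -0.0976  0.0532] F [ 0.9 -0.5  0.3] gap 0.0512
R [[0.204, 0.979, -0.001], [0.979, -0.204, 0.0], [-0.0, -0.001, -1.0]] q [ 0.5   0.41 -0.4   2.17  0.28  0.61 -0.31]
[[317.18099376 295.63662903]]
```

View pics/w6.png

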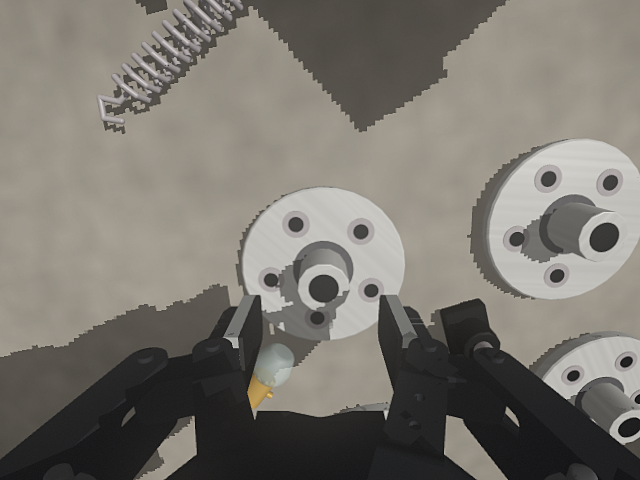

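View pics/s6.png

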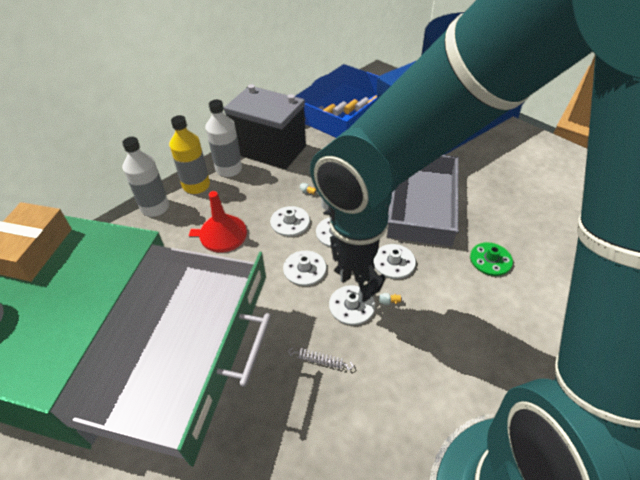

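Call:
step_arm(
  targets=[0.08,0.08,0.5,0,0,0,0.6,0,0,0.5,0,0,0,0.6,0,0,0.5,0,0,0,0.6,0,0,0,0,0,0,0,0,0,0,0,0,0,0,0,0,0,0,0,0,0,0,0,0,0,0,0,0,0,0,0,0,0,0,0],
)

```text
clock: 12.6
position: [0.4387, -0.0962, 0.0165]
orientation: [0.776, 0.631, 0.0, 0.0]
ft_force: [0.5, -0.5, -2.9]
finger_gap: 0.0237
```

Call:
step_arm(
  targets=[0,0,-0.5,0,0,0,0,0,0,-0.8,0,0,0,0,0,0,-0.9,0,0,0,0,0,0,-0.9,0,0,0,0,0,0,-0.7,0,0,0,0,-0.8,0.1,0,0,0,0.2,0,-1,0.2,0,0,0,0.3,0,-1,0.2,0,0,0,0.3,0],
)

```text
clock: 13.27
position: [0.4346, -0.1679, 0.1119]
orientation: [0.802, 0.598, 0.0, 0.001]
ft_force: [0.6, -1.3, -3.6]
finger_gap: 0.024
```

```bash
python3 - <<'E'
from h import *
st()
plan((.543,-.494,.115),47.7,16,0,True)
E
```

```text
t 13.27 p [ 0.4346 -0.1679  0.1119] F [ 0.6 -1.3 -3.6] gap 0.024
R [[0.286, 0.958, 0.001], [0.958, -0.286, -0.001], [-0.0, 0.001, -1.0]] q [ 0.65  0.33 -0.4   2.09  0.19  0.75 -0.16]
from [ 0.4346 -0.1679  0.1119] 73.4 to [ 0.543  -0.4941  0.1151] 47.73 max 0.68
-0.5,0.63,-0.01,0,0,0.27,0,-0.51,0.63,-0.01,0,0,0.27,0,-0.52,0.63,0,0,0,0.26,0,-0.53,0.63,-0.01,0,0,0.27,0,-0.55,0.63,-0.01,0,0,0.27,0,-0.56,0.64,-0.01,0,0,0.27,0,-0.57,0.63,0,0,0,0.26,0,-0.58,0.64,-0.01,0,0,0.27,0
-0.6,0.64,-0.01,0,0,0.27,0,-0.6,0.65,-0.01,0,0,0.27,0,-0.62,0.64,-0.01,0,0,0.27,0,-0.64,0.65,0,0,0,0.26,0,-0.64,0.65,-0.01,0,0,0.27,0,-0.66,0.65,-0.01,0,0,0.27,0,-0.67,0.66,-0.01,0,0,0.27,0,-0.68,0.66,-0.01,0,0,0.26,0
```

Call:
step_arm(
  targets=[-0.54,0.63,-0.01,0,0,0.27,0,-0.54,0.63,-0.01,0,0,0.27,0,-0.54,0.63,-0.01,0,0,0.27,0,-0.54,0.63,-0.01,0,0,0.27,0,-0.54,0.63,-0.01,0,0,0.27,0,-0.54,0.63,-0.01,0,0,0.27,0,-0.54,0.63,-0.01,0,0,0.27,0,-0.54,0.63,-0.01,0,0,0.27,0],
)

```text
clock: 13.93
position: [0.5104, -0.3153, 0.1133]
orientation: [0.864, 0.503, 0.0, 0.0]
ft_force: [1.0, 0.2, -3.2]
finger_gap: 0.0241
```

Call:
step_arm(
  targets=[-0.64,0.65,-0.01,0,0,0.27,0,-0.64,0.65,-0.01,0,0,0.27,0,-0.64,0.65,-0.01,0,0,0.27,0,-0.64,0.65,-0.01,0,0,0.27,0,-0.64,0.65,-0.01,0,0,0.27,0,-0.64,0.65,-0.01,0,0,0.27,0,-0.64,0.65,-0.01,0,0,0.27,0,-0.64,0.65,-0.01,0,0,0.27,0],
)

```text
clock: 14.6
position: [0.5424, -0.4945, 0.1151]
orientation: [0.916, 0.402, 0.0, -0.0]
ft_force: [0.3, -0.4, -4.0]
finger_gap: 0.0236
```

```bash
python3 - <<'E'
from h import *
st();snap('wrist','w7.png');st()
E
```

```text
t 14.6 p [ 0.5424 -0.4945  0.1151] F [ 0.3 -0.4 -4. ] gap 0.0236
R [[0.676, 0.737, -0.0], [0.737, -0.676, 0.0], [0.0, -0.0, -1.0]] q [ 0.83  0.73 -0.2   1.39  0.16  1.04 -0.15]
t 14.65 p [ 0.541  -0.4995  0.115 ] F [-6.  -2.3 -3.3] gap 0.0239
R [[0.681, 0.733, -0.001], [0.733, -0.681, -0.002], [-0.002, 0.001, -1.0]] q [ 0.83  0.73 -0.2   1.38  0.16  1.04 -0.15]
```

View pics/w7.png

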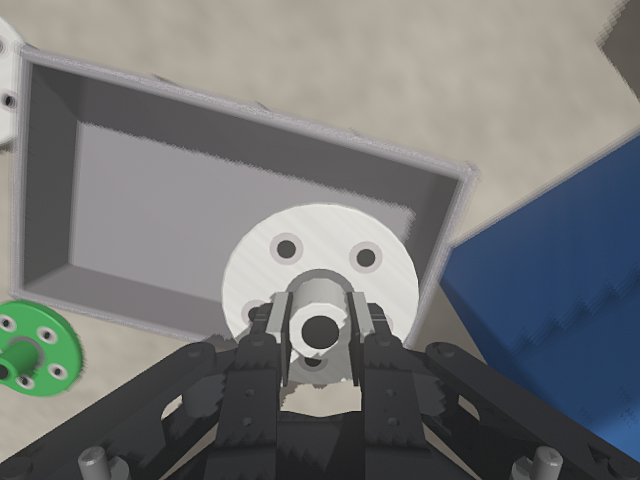

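```bash
python3 - <<'E'
from h import *
P=robot.camera_params('wrist');st()
for c in [(475,172),(25,45),(12,295)]: print(at('wrist',c,.053,P))
print(proj('wrist',[[.501,-.291,.053],[.643,-.511,.053],[.515,-.59,.053],[.378,-.374,.053]],P))
E
```

```text
t 14.65 p [ 0.541  -0.4995  0.115 ] F [-6.  -2.3 -3.3] gap 0.0239
R [[0.681, 0.733, -0.001], [0.733, -0.681, -0.002], [-0.002, 0.001, -1.0]] q [ 0.83  0.73 -0.2   1.38  0.16  1.04 -0.15]
[ 0.64542766 -0.51939465  0.053     ]
[ 0.50969504 -0.29841672  0.053     ]
[ 0.37699938 -0.37734795  0.053     ]
[[  6.08305846  47.16547836]
 [463.08978635 163.92732763]
 [380.56094087 378.64578988]
 [  8.66062255 290.61563082]]
```

Call:
step_arm(
  targets=[0.2,0,0.4,0,0,0,0,0,0,0.8,0,0,0,0,0,0,0.8,0,0,0,0,0,0,0.8,0,0,0,0,0,0,0.6,0,0,0,0,0,0,0.25,0,0,0,0,0,0,0,0,0,0,0,0,0,0,0,0,0,0.5],
)

```text
clock: 15.32
position: [0.5462, -0.4898, 0.0242]
orientation: [0.915, 0.403, 0.0, 0.0]
ft_force: [-0.3, 1.1, 0.4]
finger_gap: 0.0348
```

Call:
step_arm(
  targets=[0,0,0,0,0,0,0.5,0,0,0,0,0,0,0.5,0,0,0,0,0,0,0.5,0,0,-0.6,0,0,0,0.5,0,0,-1,0,0,0,0.5,0,0,-1,0,0,0,0.5,0,0,-1,0,0,0,0,0.8,-0.4,-0.3,0,0,0,0],
)

```text
clock: 15.98
position: [0.5511, -0.4736, 0.1269]
orientation: [0.916, 0.4, 0.0, 0.003]
ft_force: [-0.9, -0.5, 0.1]
finger_gap: 0.0193
```

```bash
python3 - <<'E'
from h import *
st()
# P5 press: yaw az+90, outward dir
c=np.array([.4443,-.2468]);u=c/np.hypot(*c);az=np.degrees(np.arctan2(u[1],u[0]));t=c+.035*u
plan((*t,.05),az+90,10,0)
E
```

```text
t 15.98 p [ 0.5511 -0.4736  0.1269] F [-0.9 -0.5  0.1] gap 0.0193
R [[0.679, 0.734, 0.003], [0.734, -0.679, -0.006], [-0.002, 0.007, -1.0]] q [ 0.8   0.7  -0.21  1.41  0.16  1.04 -0.19]
from [ 0.5511 -0.4736  0.1269] 47.2 to [ 0.475  -0.2638  0.0499] 60.95 max 0.79
0.41,-0.79,0.31,0,0,-0.23,0,0.43,-0.79,0.31,0,0,-0.23,0,0.44,-0.77,0.3,0,0,-0.23,0,0.47,-0.76,0.31,0,0,-0.23,0,0.48,-0.75,0.31,0,0,-0.22,0,0.5,-0.74,0.31,0,0,-0.23,0,0.52,-0.73,0.3,0,0,-0.23,0,0.54,-0.71,0.31,0,0,-0.23,0
0.55,-0.71,0.31,0,0,-0.23,0,0.57,-0.68,0.31,0,0,-0.23,0
```

```bash
python3 - <<'E'
from h import *
c=np.array([.4443,-.2468]);u=c/np.hypot(*c);az=np.degrees(np.arctan2(u[1],u[0]));t=c-.035*u
plan((*t,.11),az+90,12,0)
E
```

```text
from [ 0.5511 -0.4736  0.1269] 47.2 to [ 0.4138 -0.2299  0.1099] 60.95 max 0.89
0.29,-0.89,0.06,0,0,-0.19,0,0.3,-0.88,0.05,0,0,-0.19,0,0.32,-0.88,0.06,0,0,-0.19,0,0.34,-0.87,0.06,0,0,-0.19,0,0.35,-0.86,0.05,0,0,-0.19,0,0.37,-0.85,0.06,0,0,-0.19,0,0.39,-0.85,0.05,0,0,-0.2,0,0.41,-0.84,0.06,0,0,-0.19,0
0.42,-0.83,0.06,0,0,-0.19,0,0.44,-0.83,0.05,0,0,-0.19,0,0.46,-0.81,0.06,0,0,-0.19,0,0.47,-0.8,0.06,0,0,-0.19,0
```

Call:
step_arm(
  targets=[0.25,-0.9,0.06,0,0,-0.19,0,0.3,-0.88,0.05,0,0,-0.19,0,0.32,-0.88,0.06,0,0,-0.19,0,0.34,-0.87,0.06,0,0,-0.19,0,0.35,-0.86,0.05,0,0,-0.19,0,0.37,-0.85,0.06,0,0,-0.19,0,0.39,-0.85,0.05,0,0,-0.2,0,0.41,-0.84,0.06,0,0,-0.19,0],
)

```text
clock: 16.65
position: [0.4584, -0.3062, 0.1114]
orientation: [0.88, 0.475, 0.0, 0.001]
ft_force: [1.0, 0.4, -0.5]
finger_gap: -0.0002
```

Call:
step_arm(
  targets=[0.4,-0.83,0.06,0,0,-0.19,0,0.4,-0.83,0.06,0,0,-0.19,0,0.4,-0.81,0.06,0,0,-0.19,0,0.2,-0.6,0.06,0,0,-0.19,0,0,0,0.6,0,0,0,0,0,0,0.9,0,0,0,0,0,0,0.9,0,0,0,0,0,0,0.6,0,0,0,0],
)

```text
clock: 17.32
position: [0.412, -0.237, 0.0288]
orientation: [0.861, 0.509, 0.0, 0.0]
ft_force: [-0.1, -0.7, -0.0]
finger_gap: -0.0002
```

```bash
python3 - <<'E'
from h import *
st();snap('top','t2.png');snap('wrist','w8.png');s,R=st()
im=cv2.imread('pics/t2.png')
cv2.imwrite('pics/t2a.png',cv2.resize(im[120:360,240:540],None,fx=2.5,fy=2.5,interpolation=cv2.INTER_CUBIC))
print(np.linalg.norm(np.array(s['position'][:2])-[.4443,-.2468]))
E
```

```text
t 17.32 p [ 0.412  -0.237   0.0288] F [-0.1 -0.7 -0. ] gap -0.0002
R [[0.481, 0.877, 0.0], [0.877, -0.481, -0.001], [-0.0, 0.001, -1.0]] q [ 0.69  0.49 -0.28  2.11  0.24  0.57 -0.26]
t 17.42 p [ 0.4113 -0.2365  0.0283] F [-1.2 -0.2  0.5] gap -0.0001
R [[0.481, 0.877, -0.002], [0.877, -0.481, 0.001], [-0.0, -0.002, -1.0]] q [ 0.69  0.49 -0.28  2.11  0.24  0.58 -0.26]
0.034583843559792486
```

View pics/t2a.png

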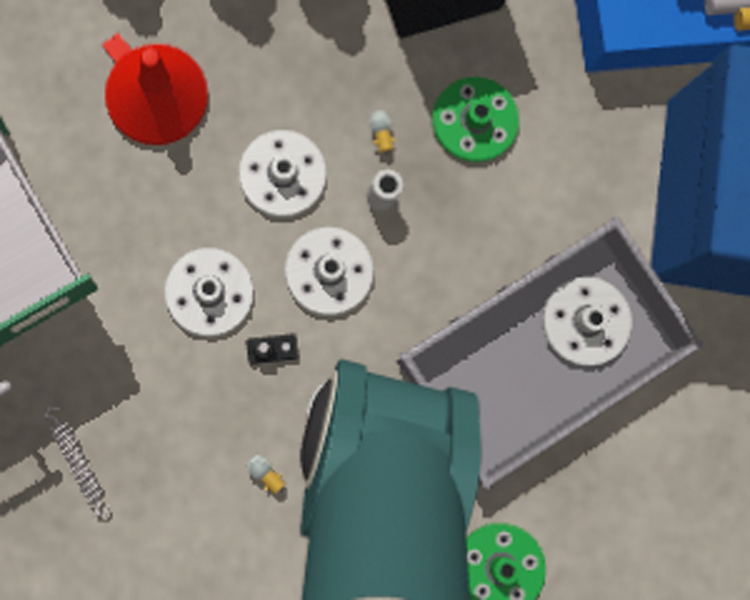

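View pics/w8.png

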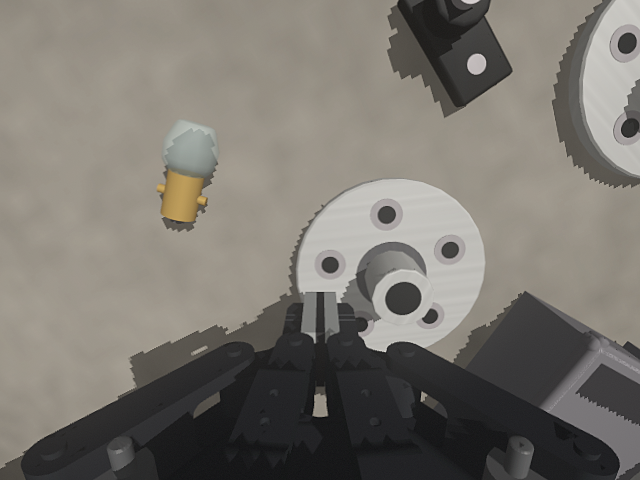

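Call:
step_arm(
  targets=[0,0,0.25,0,0,0,0,0,0,0.25,0,0,0,0,0,0,0.1,0,0,0,0,0,0,0.04,0,0,0,0,0,0,0.04,0,0,0,0,0,0,0.04,0,0,0,0,0,0,0.02,0,0,0,0,0,0,0,0,0,0,0],
)

```text
clock: 18.08
position: [0.4121, -0.237, 0.011]
orientation: [0.861, 0.509, -0.0, 0.0]
ft_force: [-2.2, 0.2, 9.7]
finger_gap: 0.0001
```

Call:
step_arm(
  targets=[0,0,0.04,0,0,0,0,0,0,0,0,0,0,0,0,0,0,0,0,0,0,0,0,0,0,0,0,0,0,0,0,0,0,0,0,0,0,0,0,0,0,0,0,0,0,0,0,0,0,0,0,0,0,0,0,0],
)

```text
clock: 18.75
position: [0.4122, -0.237, 0.0109]
orientation: [0.861, 0.509, -0.0, 0.0]
ft_force: [-9.9, 5.7, 36.9]
finger_gap: -0.0
```

```bash
python3 - <<'E'
from h import *
st();snap('wrist','w9.png')
E
```

```text
t 18.75 p [ 0.4122 -0.237   0.0109] F [-9.9  5.7 36.9] gap -0.0
R [[0.481, 0.877, 0.0], [0.877, -0.481, -0.001], [-0.001, 0.001, -1.0]] q [ 0.68  0.52 -0.26  2.11  0.26  0.54 -0.28]
```

View pics/w9.png

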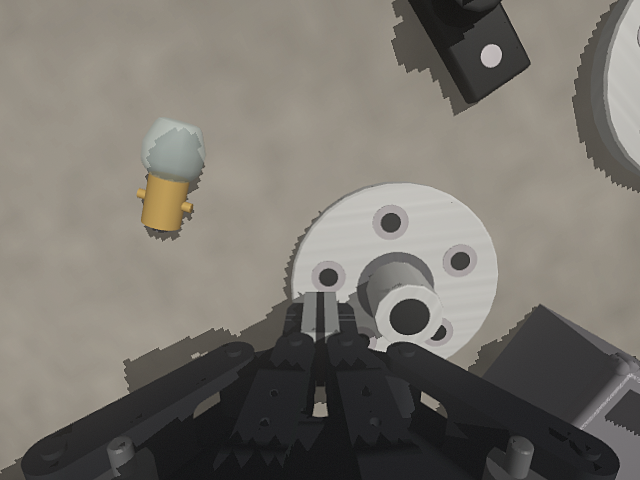

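Call:
step_arm(
  targets=[0,0,-0.9,0,0,0,0,0,0,-0.9,0,0,0,0,0.07,0.33,0,0,0,0,0.6,0.07,0.33,0,0,0,0,0.6,0.07,0.33,0,0,0,0,0.6,0.07,0.33,0,0,0,0,0.6,0,0,0,0,0,0,0.6,0,0,0,0,0,0,0.6],
)

```text
clock: 19.47
position: [0.4443, -0.2463, 0.0537]
orientation: [0.86, 0.51, -0.0, -0.001]
ft_force: [0.0, -0.1, -0.3]
finger_gap: 0.051
```

```bash
python3 - <<'E'
from h import *
st();snap('wrist','w10.png')
print(proj('wrist',[.4443,-.2468,.037]))
E
```

```text
t 19.47 p [ 0.4443 -0.2463  0.0537] F [ 0.  -0.1 -0.3] gap 0.051
R [[0.481, 0.877, -0.001], [0.877, -0.481, 0.001], [0.0, -0.001, -1.0]] q [ 0.69  0.48 -0.29  2.02  0.22  0.67 -0.25]
[[319.94970918 295.90525321]]
```

View pics/w10.png

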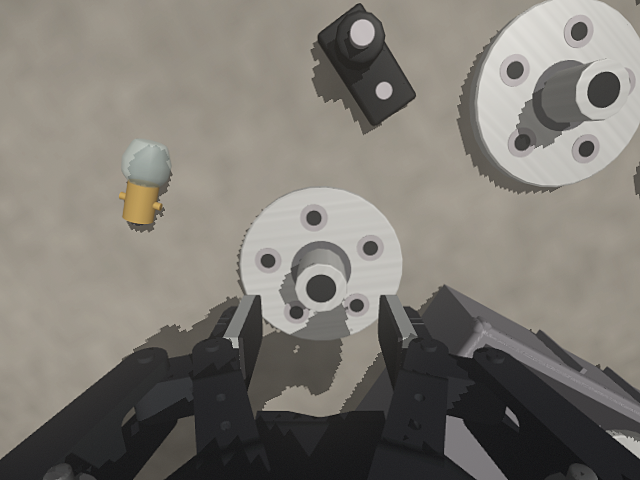

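Call:
step_arm(
  targets=[0.06,0,0.5,0,0,0,0.6,0,0,0.5,0,0,0,0.6,0,0,0.5,0,0,0,0.6,0,0,0,0,0,0,0,0,0,0,0,0,0,0,0,0,0,0,0,0,0,0,0,0,0,0,0,0,0,0,0,0,0,0,0],
)

```text
clock: 20.18
position: [0.445, -0.2454, 0.0175]
orientation: [0.861, 0.509, 0.0, 0.0]
ft_force: [1.0, -1.0, -3.5]
finger_gap: 0.0236
```

Call:
step_arm(
  targets=[0,0,-0.5,0,0,0,0,0,0,-0.9,0,0,0,0,0,0,-0.9,0,0,0,0,0,0,-1,0,0,0,0,0,0,-1,0,0,0,0,0.5,0,-1,0,0,-0.2,0,0.9,0,-1,0,0,-0.3,0,1,0,-0.8,0,0,-0.4,0],
)

```text
clock: 20.85
position: [0.4723, -0.192, 0.1968]
orientation: [0.836, 0.549, 0.0, 0.001]
ft_force: [1.6, -0.1, -2.5]
finger_gap: 0.0236
```

```bash
python3 - <<'E'
from h import *
st()
plan((.4766,.2907,.21),120,24,0,True)
E
```

```text
t 20.85 p [ 0.4723 -0.192   0.1968] F [ 1.6 -0.1 -2.5] gap 0.0236
R [[0.397, 0.918, 0.001], [0.918, -0.397, -0.001], [-0.001, 0.002, -1.0]] q [ 0.67  0.27 -0.4   1.92  0.13  0.97 -0.2 ]
from [ 0.4723 -0.192   0.1968] 66.6 to [0.4765 0.2906 0.21  ] 120.0 max 0.87
0.8,0.05,-0.02,0,0,-0.37,0,0.8,0.04,-0.02,0,0,-0.37,0,0.8,0.05,-0.03,0,0,-0.37,0,0.81,0.05,-0.02,0,0,-0.37,0,0.81,0.04,-0.02,0,0,-0.37,0,0.81,0.05,-0.02,0,0,-0.37,0,0.82,0.05,-0.02,0,0,-0.38,0,0.82,0.04,-0.03,0,0,-0.37,0
0.82,0.05,-0.02,0,0,-0.37,0,0.83,0.05,-0.02,0,0,-0.37,0,0.83,0.04,-0.02,0,0,-0.37,0,0.83,0.05,-0.02,0,0,-0.37,0,0.84,0.04,-0.03,0,0,-0.37,0,0.83,0.05,-0.02,0,0,-0.37,0,0.85,0.04,-0.02,0,0,-0.37,0,0.84,0.05,-0.02,0,0,-0.37,0
0.85,0.04,-0.02,0,0,-0.37,0,0.85,0.04,-0.03,0,0,-0.37,0,0.85,0.05,-0.02,0,0,-0.38,0,0.86,0.04,-0.02,0,0,-0.37,0,0.86,0.04,-0.02,0,0,-0.37,0,0.87,0.05,-0.02,0,0,-0.37,0,0.86,0.04,-0.03,0,0,-0.37,0,0.87,0.04,-0.02,0,0,-0.37,0
```

Call:
step_arm(
  targets=[0.8,0.05,-0.05,0,0,-0.37,0,0.8,0.05,-0.05,0,0,-0.37,0,0.8,0.05,-0.05,0,0,-0.37,0,0.8,0.05,-0.05,0,0,-0.37,0,0.8,0.05,-0.05,0,0,-0.37,0,0.8,0.05,-0.05,0,0,-0.37,0,0.8,0.05,-0.05,0,0,-0.37,0,0.8,0.05,-0.05,0,0,-0.37,0],
)

```text
clock: 21.52
position: [0.5247, -0.0401, 0.2048]
orientation: [0.74, 0.672, 0.0, 0.0]
ft_force: [0.2, -0.1, -3.2]
finger_gap: 0.024
```

Call:
step_arm(
  targets=[0.83,0.05,-0.02,0,0,-0.37,0,0.83,0.05,-0.02,0,0,-0.37,0,0.83,0.05,-0.02,0,0,-0.37,0,0.83,0.05,-0.02,0,0,-0.37,0,0.83,0.05,-0.02,0,0,-0.37,0,0.83,0.05,-0.02,0,0,-0.37,0,0.83,0.05,-0.02,0,0,-0.37,0,0.83,0.05,-0.02,0,0,-0.37,0],
)

```text
clock: 22.18
position: [0.5281, 0.1254, 0.2088]
orientation: [0.628, 0.779, -0.0, 0.0]
ft_force: [0.1, -0.2, -3.4]
finger_gap: 0.0239
```

Call:
step_arm(
  targets=[0.86,0.05,0,0,0,-0.37,0,0.86,0.05,0,0,0,-0.37,0,0.86,0.05,0,0,0,-0.37,0,0.86,0.05,0,0,0,-0.37,0,0.86,0.05,0,0,0,-0.37,0,0.86,0.05,0,0,0,-0.37,0,0.86,0.05,0,0,0,-0.37,0,0.86,0.05,0,0,0,-0.37,0],
)

```text
clock: 22.85
position: [0.4788, 0.2898, 0.2088]
orientation: [0.5, 0.866, -0.0, 0.0]
ft_force: [0.8, 0.5, -3.1]
finger_gap: 0.024
```

```bash
python3 - <<'E'
from h import *
st();snap('wrist','w11.png');st();snap('wrist','w12.png');s,R=st()
H=np.array([.4363,.1404]);a=np.array([.866,.5]);b=np.array([-.5,.866])
q=[H+51*.001*a+.001*y*b for y in (-168,168)]+[H+251*.001*a+.001*y*b for y in (-168,168)]
print(np.round(q,3));print(proj('wrist',[[*x,.161 if i<2 else .165] for i,x in enumerate(q)]))
E
```

```text
t 22.85 p [0.4788 0.2898 0.2088] F [ 0.8  0.5 -3.1] gap 0.024
R [[-0.5, 0.866, 0.0], [0.866, 0.5, -0.0], [-0.0, 0.0, -1.0]] q [-0.01  0.42 -0.75  1.78  0.32  1.07 -0.35]
t 22.9 p [0.4763 0.294  0.2091] F [-5.8  3.9 -3.4] gap 0.0234
R [[-0.507, 0.862, -0.0], [0.862, 0.507, 0.002], [0.002, 0.001, -1.0]] q [-0.01  0.42 -0.75  1.78  0.32  1.07 -0.35]
t 22.95 p [0.4772 0.2923 0.209 ] F [-0.6 -0.2 -3.2] gap 0.0241
R [[-0.504, 0.864, -0.0], [0.864, 0.504, 0.001], [0.001, 0.0, -1.0]] q [-0.01  0.42 -0.75  1.78  0.32  1.07 -0.35]
[[0.564 0.02 ]
 [0.396 0.311]
 [0.738 0.12 ]
 [0.57  0.411]]
[[245.97882904 578.21524365]
 [206.22588569 170.92091792]
 [481.9143537  580.68246774]
 [578.72328167 175.32046188]]
```

View pics/w12.png

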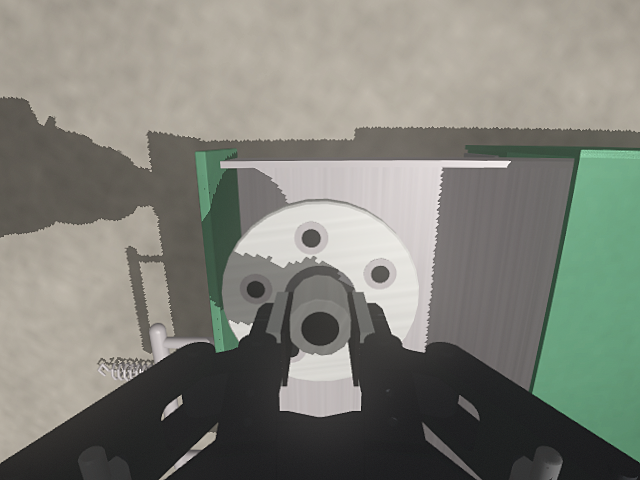

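Call:
step_arm(
  targets=[-0.2,0,0.3,0,0,0,0,0,0,0.8,0,0,0,0,0,0,0.8,0,0,0,0,0,0,0.8,0,0,0,0,0,0,0.7,0,0,0,0,0,0,0.4,0,0,0,0,0,0,0.15,0,0,0,0,0,0,0,0,0,0,0],
)

```text
clock: 23.62
position: [0.4818, 0.284, 0.1092]
orientation: [0.501, 0.865, -0.001, -0.0]
ft_force: [-1.3, 0.0, -3.0]
finger_gap: 0.0242
```

Call:
step_arm(
  targets=[0,0,0.08,0,0,0,0,0,0,0,0,0,0,0,0,0,0,0,0,0,0.5,0,0,0,0,0,0,0.5,0,0,0,0,0,0,0.5,0,0,0,0,0,0,0.5,0,0,-0.7,0,0,0,0.5,0,0,-1,0,0,0,0.5],
)

```text
clock: 24.28
position: [0.4808, 0.2842, 0.1494]
orientation: [0.5, 0.866, -0.001, -0.001]
ft_force: [0.2, 0.8, 0.1]
finger_gap: 0.0424
```

Call:
step_arm(
  targets=[0,0,-1,0,0,0,0,0,0,-1,0,0,0,0,-0.8,0.1,-0.5,0,0,0.4,0,-0.9,0.1,0,0,0,0.4,0,-0.9,0.1,0,0,0,0.4,0,-0.9,0.1,0,0,0,0.4,0,-0.9,0.1,0,0,0,0.4,0,-0.9,0.1,0,0,0,0.4,0],
)

```text
clock: 24.95
position: [0.5493, 0.169, 0.213]
orientation: [0.606, 0.796, 0.0, 0.0]
ft_force: [0.2, 0.2, -0.7]
finger_gap: 0.0
```

```bash
python3 - <<'E'
from h import *
st();snap('top','t3.png')
im=cv2.imread('pics/t3.png')
cv2.imwrite('pics/t3a.png',cv2.resize(im[60:340,80:480],None,fx=2,fy=2,interpolation=cv2.INTER_CUBIC))
snap('wrist','w13.png')
E
```

```text
t 24.95 p [0.5493 0.169  0.213 ] F [ 0.2  0.2 -0.7] gap 0.0
R [[-0.266, 0.964, 0.0], [0.964, 0.266, 0.0], [0.0, 0.0, -1.0]] q [ 0.16  0.42 -0.66  1.74  0.29  1.08 -0.32]
```

View pics/t3a.png

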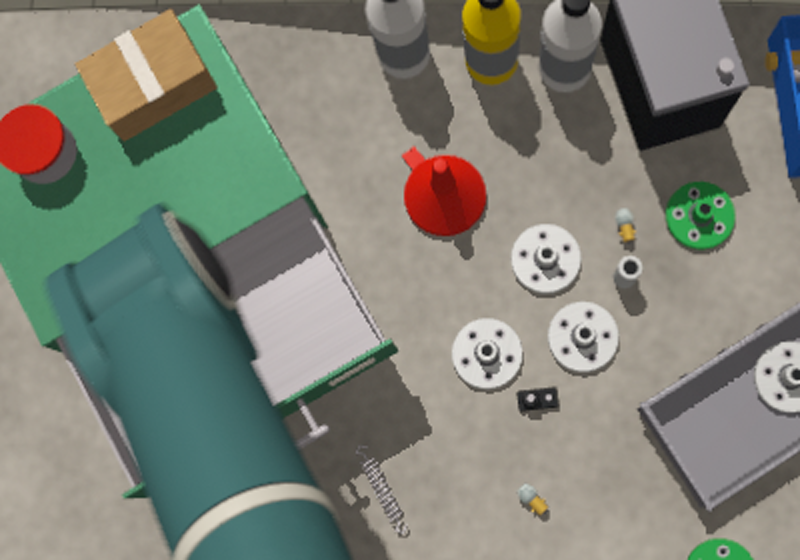

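View pics/w13.png

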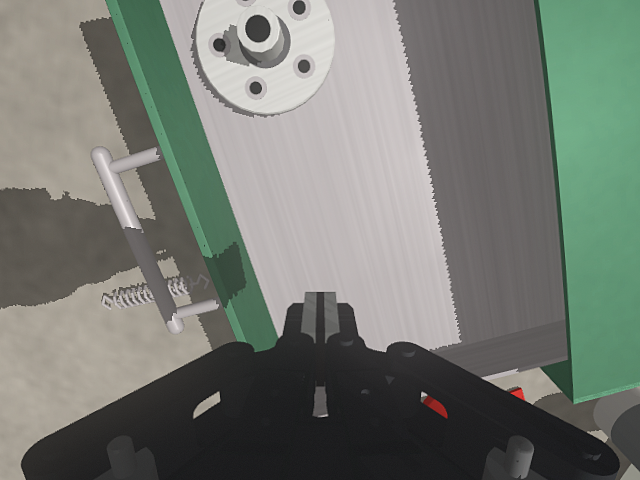

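```bash
python3 - <<'E'
from h import *
s,R=st()
plan((.538,-.094,.19),80.1,12,0)
E
```

```text
t 25.05 p [0.5504 0.1662 0.2127] F [-0.1 -0.8 -0.7] gap -0.0004
R [[-0.261, 0.965, 0.0], [0.965, 0.261, -0.001], [-0.001, -0.0, -1.0]] q [ 0.16  0.42 -0.66  1.74  0.29  1.08 -0.32]
from [0.5504 0.1662 0.2127] 105.2 to [ 0.538  -0.094   0.1899] 80.07 max 0.87
-0.83,-0.27,0.08,0,0,0.35,0,-0.83,-0.23,0.07,0,0,0.35,0,-0.85,-0.21,0.08,0,0,0.34,0,-0.85,-0.17,0.07,0,0,0.35,0,-0.85,-0.15,0.08,0,0,0.35,0,-0.86,-0.11,0.07,0,0,0.35,0,-0.87,-0.08,0.08,0,0,0.35,0,-0.86,-0.05,0.07,0,0,0.34,0
-0.87,-0.02,0.08,0,0,0.35,0,-0.87,0.02,0.08,0,0,0.35,0,-0.87,0.04,0.07,0,0,0.35,0,-0.86,0.08,0.08,0,0,0.35,0
```

Call:
step_arm(
  targets=[-0.83,-0.27,0.08,0,0,0.35,0,-0.83,-0.23,0.07,0,0,0.35,0,-0.85,-0.21,0.08,0,0,0.34,0,-0.85,-0.17,0.07,0,0,0.35,0,-0.85,-0.15,0.08,0,0,0.35,0,-0.86,-0.11,0.07,0,0,0.35,0,-0.87,-0.08,0.08,0,0,0.35,0,-0.86,-0.05,0.07,0,0,0.34,0],
)

```text
clock: 25.72
position: [0.5415, -0.0039, 0.1979]
orientation: [0.714, 0.7, 0.0, 0.0]
ft_force: [0.3, 0.5, 0.2]
finger_gap: -0.0
```

Call:
step_arm(
  targets=[-0.87,-0.02,0.08,0,0,0.35,0,-0.87,0.02,0.08,0,0,0.35,0,-0.87,0.04,0.07,0,0,0.35,0,-0.86,0.08,0.08,0,0,0.35,0,0,0,1,0,0,0,0,0,0,1,0,0,0,0,0,0,1,0,0,0,0,0,0,1,0,0,0,0],
)

```text
clock: 26.38
position: [0.5382, -0.0898, 0.0893]
orientation: [0.763, 0.646, 0.0, 0.0]
ft_force: [0.1, 0.7, -0.4]
finger_gap: -0.0001
```

Call:
step_arm(
  targets=[0,0,0.8,0,0,0,0,0,0,0.8,0,0,0,0,0,0,0.5,0,0,0,0,0,0,0.3,0,0,0,0,0,0,0.2,0,0,0,0,0,0,0.05,0,0,0,0,0,0,0,0,0,0,0,0,0,0,0,0,0,0],
)

```text
clock: 27.05
position: [0.5386, -0.0904, 0.0246]
orientation: [0.764, 0.646, 0.0, 0.0]
ft_force: [-0.7, 0.1, -0.0]
finger_gap: 0.0002
```

```bash
python3 - <<'E'
from h import *
s,R=st();snap('wrist','w14.png')
print(np.linalg.norm(np.array(s['position'][:2])-[.5728,-.0997]))
E
```

```text
t 27.05 p [ 0.5386 -0.0904  0.0246] F [-0.7  0.1 -0. ] gap 0.0002
R [[0.166, 0.986, 0.001], [0.986, -0.166, -0.0], [-0.0, 0.001, -1.0]] q [ 0.42  0.6  -0.4   1.94  0.36  0.67 -0.36]
0.03541331038439079
```

View pics/w14.png

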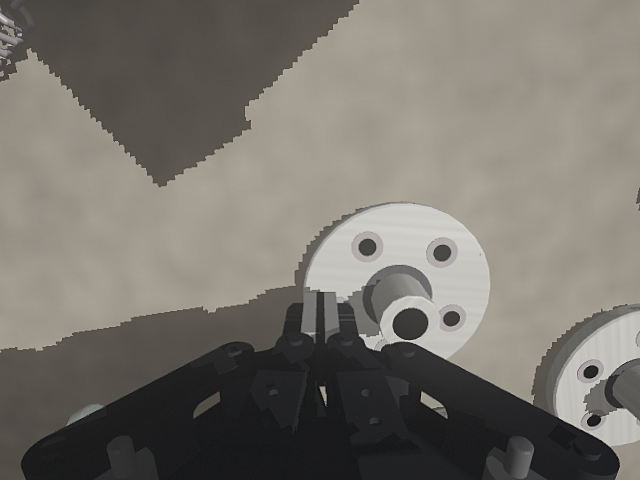

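Call:
step_arm(
  targets=[0,0,0.2,0,0,0,0,0,0,0.2,0,0,0,0,0,0,0.1,0,0,0,0,0,0,0.03,0,0,0,0,0,0,0.03,0,0,0,0,0,0,0.02,0,0,0,0,0,0,0,0,0,0,0,0,0,0,0,0,0,0],
)

```text
clock: 27.77
position: [0.5376, -0.0902, 0.0092]
orientation: [0.764, 0.646, -0.0, -0.0]
ft_force: [-5.8, 1.2, 5.5]
finger_gap: -0.0001
```

Call:
step_arm(
  targets=[0,0,0.04,0,0,0,0,0,0,0,0,0,0,0,0,0,0,0,0,0,0,0,0,0,0,0,0,0,0,0,0,0,0,0,0,0,0,0,0,0,0,0,0,0,0,0,0,0,0,0,0,0,0,0,0,0],
)

```text
clock: 28.43
position: [0.5377, -0.0903, 0.0084]
orientation: [0.764, 0.646, -0.0, -0.0]
ft_force: [-5.5, 0.5, 8.5]
finger_gap: 0.0002
```

```bash
python3 - <<'E'
from h import *
s,R=st();snap('wrist','w15.png')
d=np.array([.5728,-.0997,0])-s['position'];print(R.T@d/.025)
E
```

```text
t 28.43 p [ 0.5377 -0.0903  0.0084] F [-5.5  0.5  8.5] gap 0.0002
R [[0.166, 0.986, -0.001], [0.986, -0.166, -0.0], [-0.0, -0.001, -1.0]] q [ 0.41  0.63 -0.38  1.94  0.37  0.64 -0.37]
[-0.13903772  1.44941731  0.33427831]
```

View pics/w15.png

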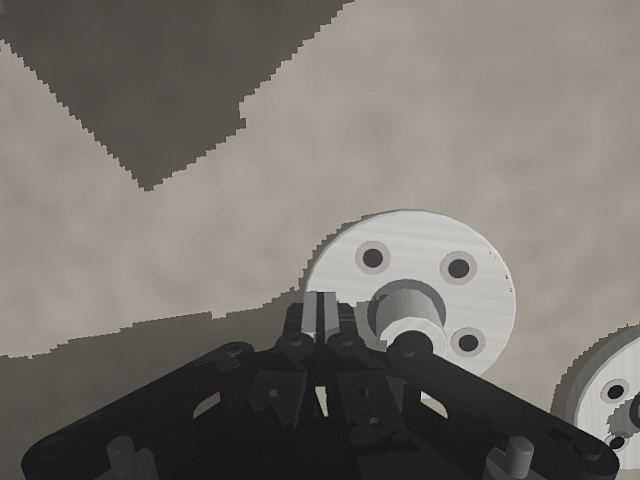

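Call:
step_arm(
  targets=[0,0,-0.9,0,0,0,0,0,0,-0.9,0,0,0,0,-0.03,0.36,0,0,0,0,0.6,-0.03,0.36,0,0,0,0,0.6,-0.03,0.36,0,0,0,0,0.6,-0.03,0.36,0,0,0,0,0.6,0,0,0,0,0,0,0.6,0,0,0,0,0,0,0.6],
)

```text
clock: 29.15
position: [0.5731, -0.0991, 0.0524]
orientation: [0.764, 0.646, -0.0, -0.001]
ft_force: [-0.1, 0.5, -0.5]
finger_gap: 0.0515
```

```bash
python3 - <<'E'
from h import *
st();snap('wrist','w16.png')
print(proj('wrist',[.5728,-.0997,.037]))
E
```

```text
t 29.15 p [ 0.5731 -0.0991  0.0524] F [-0.1  0.5 -0.5] gap 0.0515
R [[0.166, 0.986, -0.001], [0.986, -0.166, 0.001], [0.0, -0.001, -1.0]] q [ 0.44  0.6  -0.41  1.84  0.33  0.77 -0.32]
[[318.74368271 297.327656  ]]
```

View pics/w16.png

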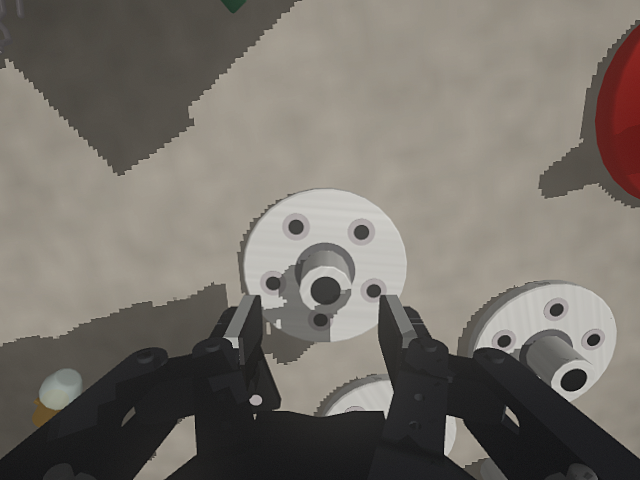

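Call:
step_arm(
  targets=[0.06,0.06,0.5,0,0,0,0.6,0,0,0.5,0,0,0,0.6,0,0,0.45,0,0,0,0.6,0,0,0,0,0,0,0,0,0,0,0,0,0,0,0,0,0,0,0,0,0,0,0,0,0,0,0,0,0,0,0,0,0,0,0],
)

```text
clock: 29.87
position: [0.5749, -0.0981, 0.0173]
orientation: [0.764, 0.646, 0.0, 0.0]
ft_force: [0.5, -0.3, -3.4]
finger_gap: 0.024
```

Call:
step_arm(
  targets=[0,0,-0.5,0,0,0,0,0,0,-0.9,0,0,0,0,0,0,-0.9,0,0,0,0,0,0,-1,0,0,0,0,0,0,-0.8,0,0,0,0,0,0,0,0,0,0,0,-0.5,0,0,0,0,0.2,0,-0.8,0,0,0,0,0.3,0],
)

```text
clock: 30.53
position: [0.5691, -0.1287, 0.1199]
orientation: [0.78, 0.626, 0.0, -0.0]
ft_force: [0.1, -0.4, -3.6]
finger_gap: 0.0235
```

```bash
python3 - <<'E'
from h import *
st()
plan((.476,-.389,.13),50.7,16,0,True)
E
```

```text
t 30.53 p [ 0.5691 -0.1287  0.1199] F [ 0.1 -0.4 -3.6] gap 0.0235
R [[0.216, 0.976, 0.0], [0.976, -0.216, 0.001], [0.001, 0.0, -1.0]] q [ 0.51  0.51 -0.44  1.8   0.27  0.89 -0.27]
from [ 0.5691 -0.1287  0.1199] 77.5 to [ 0.476  -0.3891  0.1299] 50.73 max 0.71
-0.68,0.06,-0.03,0,0,0.28,0,-0.68,0.07,-0.02,0,0,0.28,0,-0.68,0.07,-0.03,0,0,0.28,0,-0.68,0.06,-0.02,0,0,0.28,0,-0.69,0.07,-0.03,0,0,0.28,0,-0.69,0.06,-0.02,0,0,0.28,0,-0.69,0.07,-0.03,0,0,0.28,0,-0.69,0.07,-0.02,0,0,0.28,0
-0.7,0.06,-0.03,0,0,0.28,0,-0.7,0.07,-0.02,0,0,0.28,0,-0.69,0.07,-0.03,0,0,0.28,0,-0.71,0.06,-0.02,0,0,0.28,0,-0.7,0.07,-0.03,0,0,0.28,0,-0.71,0.07,-0.02,0,0,0.28,0,-0.71,0.07,-0.03,0,0,0.28,0,-0.71,0.07,-0.02,0,0,0.27,0
```

Call:
step_arm(
  targets=[-0.68,0.06,-0.03,0,0,0.28,0,-0.68,0.07,-0.02,0,0,0.28,0,-0.68,0.07,-0.03,0,0,0.28,0,-0.68,0.06,-0.02,0,0,0.28,0,-0.69,0.07,-0.03,0,0,0.28,0,-0.69,0.06,-0.02,0,0,0.28,0,-0.69,0.07,-0.03,0,0,0.28,0,-0.69,0.07,-0.02,0,0,0.28,0],
)

```text
clock: 31.2
position: [0.5377, -0.2655, 0.1246]
orientation: [0.849, 0.529, -0.0, -0.0]
ft_force: [0.7, 0.6, -2.0]
finger_gap: 0.0242
```

Call:
step_arm(
  targets=[-0.7,0.06,-0.03,0,0,0.28,0,-0.7,0.07,-0.02,0,0,0.28,0,-0.69,0.07,-0.03,0,0,0.28,0,-0.71,0.06,-0.02,0,0,0.28,0,-0.7,0.07,-0.03,0,0,0.28,0,-0.71,0.07,-0.02,0,0,0.28,0,-0.7,0.07,-0.03,0,0,0.28,0,-0.5,0.07,-0.02,0,0,0.27,0],
)

```text
clock: 31.87
position: [0.4774, -0.3881, 0.1296]
orientation: [0.905, 0.426, -0.0, 0.0]
ft_force: [0.6, -0.5, -3.0]
finger_gap: 0.0241
```

```bash
python3 - <<'E'
from h import *
st();robot.read_camera('top');snap('wrist','w17.png');st()
E
```

```text
t 31.87 p [ 0.4774 -0.3881  0.1296] F [ 0.6 -0.5 -3. ] gap 0.0241
R [[0.638, 0.77, -0.0], [0.77, -0.638, -0.0], [-0.001, -0.0, -1.0]] q [ 0.84  0.52 -0.28  1.72  0.17  0.92 -0.2 ]
t 31.97 p [ 0.4771 -0.3886  0.1295] F [-0.5  0.1 -3.3] gap 0.0237
R [[0.639, 0.769, -0.001], [0.769, -0.639, -0.001], [-0.001, 0.0, -1.0]] q [ 0.84  0.52 -0.27  1.72  0.17  0.92 -0.2 ]
```

View pics/w17.png

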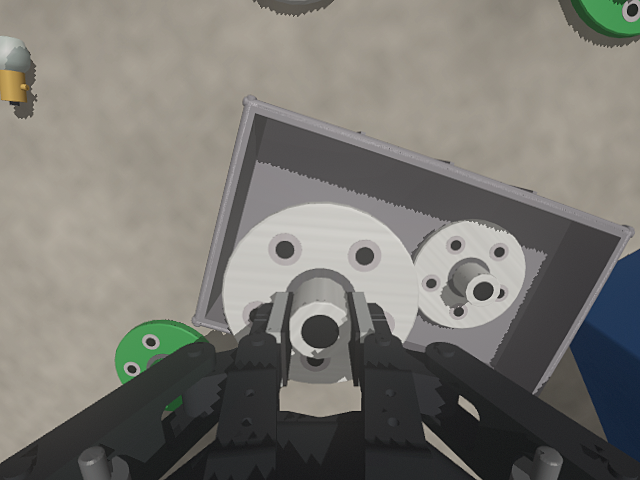

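Call:
step_arm(
  targets=[0,0,0.4,0,0,0,0,0,0,0.8,0,0,0,0,0,0,0.9,0,0,0,0,0,0,0.9,0,0,0,0,0,0,0.7,0,0,0,0,0,0,0.4,0,0,0,0,0,0,0.1,0,0,0,0,0,0,0,0,0,0,0],
)

```text
clock: 32.63
position: [0.479, -0.3852, 0.024]
orientation: [0.904, 0.428, -0.0, -0.001]
ft_force: [0.4, 0.2, -2.7]
finger_gap: 0.024
```

Call:
step_arm(
  targets=[0,0,0,0,0,0,0.5,0,0,0,0,0,0,0.5,0,0,0,0,0,0,0.5,0,0,0,0,0,0,0.5,0,0,-0.8,0,0,0,0.5,0,0,-1,0,0,0,0.5,0,0,-1,0,0,0,0,0.7,0,-1,0,0,0,0],
)

```text
clock: 33.3
position: [0.4879, -0.375, 0.1209]
orientation: [0.905, 0.426, -0.001, 0.0]
ft_force: [0.2, -1.1, -0.5]
finger_gap: 0.0192
```

```bash
python3 - <<'E'
from h import *
st();snap('top','t4.png')
im=cv2.imread('pics/t4.png')
cv2.imwrite('pics/t4a.png',cv2.resize(im[120:360,240:540],None,fx=2.5,fy=2.5,interpolation=cv2.INTER_CUBIC))
c=np.array([.596,-.2245]);u=c/np.hypot(*c);az=np.degrees(np.arctan2(u[1],u[0]));t=c-.035*u
plan((*t,.11),az+90,8,0)
E
```

```text
t 33.3 p [ 0.4879 -0.375   0.1209] F [ 0.2 -1.1 -0.5] gap 0.0192
R [[0.638, 0.77, -0.001], [0.77, -0.638, -0.001], [-0.002, 0.0, -1.0]] q [ 0.81  0.54 -0.28  1.72  0.18  0.91 -0.23]
from [ 0.4937 -0.3713  0.1262] 50.7 to [ 0.5634 -0.2121  0.1099] 69.33 max 0.87
0.84,-0.24,0.08,0,0,-0.39,0,0.84,-0.2,0.08,0,0,-0.39,0,0.85,-0.16,0.08,0,0,-0.39,0,0.86,-0.13,0.08,0,0,-0.39,0,0.86,-0.1,0.08,0,0,-0.39,0,0.87,-0.06,0.09,0,0,-0.39,0,0.87,-0.02,0.08,0,0,-0.39,0,0.87,0.01,0.08,0,0,-0.38,0
```

View pics/t4a.png

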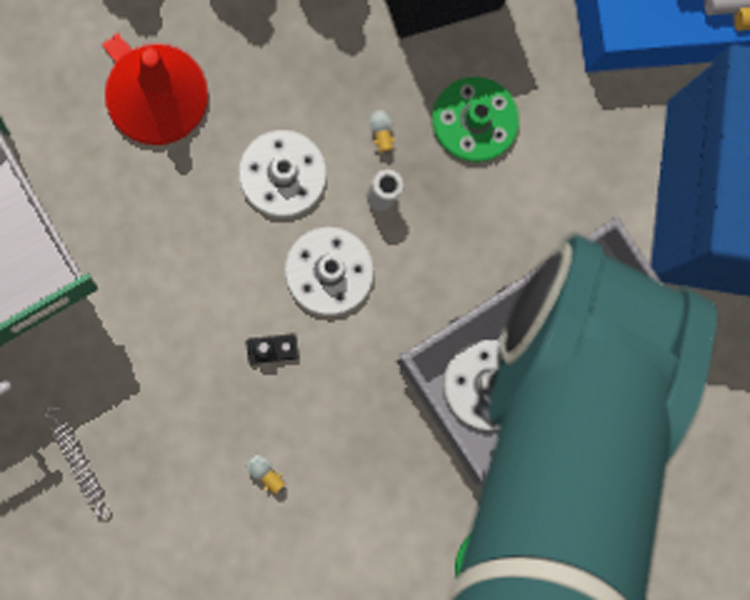

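Call:
step_arm(
  targets=[0.84,-0.24,0.08,0,0,-0.39,0,0.84,-0.2,0.08,0,0,-0.39,0,0.85,-0.16,0.08,0,0,-0.39,0,0.86,-0.13,0.08,0,0,-0.39,0,0.86,-0.1,0.08,0,0,-0.39,0,0.87,-0.06,0.09,0,0,-0.39,0,0.8,-0.02,0.08,0,0,-0.39,0,0.6,0.01,0.08,0,0,-0.38,0],
)

```text
clock: 34.02
position: [0.5572, -0.2179, 0.1028]
orientation: [0.821, 0.571, 0.0, -0.001]
ft_force: [-0.3, 0.1, 0.4]
finger_gap: 0.0
```

```bash
python3 - <<'E'
from h import *
st();robot.read_camera('top')
plan((.5634,-.2121,.022),69.3,8,0)
E
```

```text
t 34.02 p [ 0.5572 -0.2179  0.1028] F [-0.3  0.1  0.4] gap 0.0
R [[0.348, 0.937, -0.0], [0.937, -0.348, 0.001], [0.001, -0.001, -1.0]] q [ 0.61  0.55 -0.38  1.77  0.25  0.87 -0.24]
from [ 0.5582 -0.2154  0.1026] 69.9 to [ 0.5635 -0.212   0.0221] 69.28 max 0.41
0.02,0.02,0.4,0,0,0.01,0,0.03,0.02,0.41,0,0,0.02,0,0.02,0.02,0.4,0,0,0.01,0,0.03,0.01,0.4,0,0,0.01,0,0.02,0.02,0.4,0,0,0.02,0,0.03,0.02,0.41,0,0,0.01,0,0.02,0.02,0.4,0,0,0.01,0,0.03,0.02,0.4,0,0,0.02,0
```

Call:
step_arm(
  targets=[0.1,0.08,0.9,0,0,0.05,0,0.08,0.06,0.9,0,0,0.05,0,0,0,0.9,0,0,0,0,0,0,0.5,0,0,0,0,0,0,0.25,0,0,0,0,0,0,0.12,0,0,0,0,0,0,0.05,0,0,0,0,0,0,0,0,0,0,0],
)

```text
clock: 34.73
position: [0.5617, -0.2183, 0.0135]
orientation: [0.826, 0.564, 0.0, 0.0]
ft_force: [-0.4, 0.4, -0.1]
finger_gap: 0.0001
```

Call:
step_arm(
  targets=[0,0,0.03,0,0,0,0,0,0,0.03,0,0,0,0,0,0,0,0,0,0,0,0,0,0,0,0,0,0,0,0,0,0,0,0,0,0,0,0,0,0,0,0,0,0,0,0,0,0,0,0,0,0,0,0,0,0],
)

```text
clock: 35.4
position: [0.5613, -0.2181, 0.0113]
orientation: [0.826, 0.564, -0.0, -0.0]
ft_force: [0.3, 0.2, 0.0]
finger_gap: -0.0001
```

Call:
step_arm(
  targets=[0,0,0.02,0,0,0,0,0,0,0.02,0,0,0,0,0,0,0.02,0,0,0,0,0,0,0,0,0,0,0,0,0,0,0,0,0,0,0,0,0,0,0,0,0,0,0,0,0,0,0,0,0,0,0,0,0,0,0],
)

```text
clock: 36.07
position: [0.5615, -0.2181, 0.011]
orientation: [0.826, 0.564, -0.0, 0.0]
ft_force: [-8.9, 2.3, 25.2]
finger_gap: 0.0002
```

```bash
python3 - <<'E'
from h import *
s,R=st();snap('wrist','w18.png')
d=np.array([.596,-.2245,0])-s['position'];print(R.T@d/.025)
E
```

```text
t 36.07 p [ 0.5615 -0.2181  0.011 ] F [-8.9  2.3 25.2] gap 0.0002
R [[0.363, 0.932, 0.0], [0.932, -0.363, -0.001], [-0.0, 0.0, -1.0]] q [ 0.56  0.68 -0.33  1.8   0.32  0.71 -0.3 ]
[0.26578285 1.37947631 0.43993556]
```

View pics/w18.png

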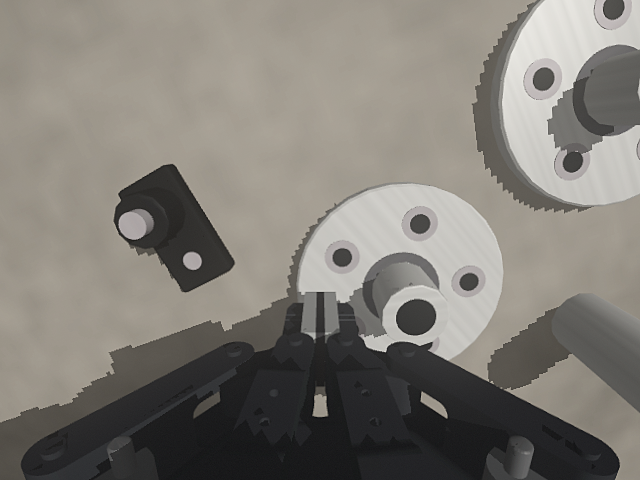

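Call:
step_arm(
  targets=[0,0,-0.9,0,0,0,0,0,0,-0.9,0,0,0,0,0.08,0.35,0,0,0,0,0.6,0.08,0.35,0,0,0,0,0.6,0.08,0.34,0,0,0,0,0.6,0.08,0.34,0,0,0,0,0.6,0,0,0,0,0,0,0.6,0,0,0,0,0,0,0.6],
)

```text
clock: 36.78
position: [0.5964, -0.2228, 0.0538]
orientation: [0.826, 0.564, -0.0, -0.001]
ft_force: [-0.5, 0.2, 0.8]
finger_gap: 0.051
```

```bash
python3 - <<'E'
from h import *
s,R=st();snap('wrist','w19.png')
print(proj('wrist',[.596,-.2245,.037]))
E
```

```text
t 36.78 p [ 0.5964 -0.2228  0.0538] F [-0.5  0.2  0.8] gap 0.051
R [[0.363, 0.932, -0.001], [0.932, -0.363, 0.001], [0.0, -0.001, -1.0]] q [ 0.56  0.67 -0.35  1.69  0.29  0.83 -0.28]
[[319.68292901 297.90534126]]
```

View pics/w19.png

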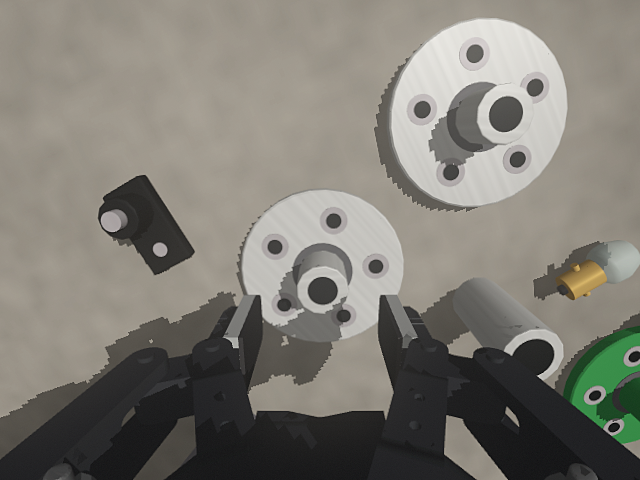

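Call:
step_arm(
  targets=[0.06,0.03,0.5,0,0,0,0.6,0,0,0.5,0,0,0,0.6,0,0,0.48,0,0,0,0.6,0,0,0,0,0,0,0,0,0,0,0,0,0,0,0,0,0,0,0,0,0,0,0,0,0,0,0,0,0,0,0,0,0,0,0],
)

```text
clock: 37.5
position: [0.5977, -0.2221, 0.0181]
orientation: [0.826, 0.564, 0.0, 0.0]
ft_force: [-0.0, -0.2, -2.7]
finger_gap: 0.0237
```

Call:
step_arm(
  targets=[0,0,-0.5,0,0,0,0,0,0,-0.9,0,0,0,0,0,0,-1,0,0,0,0,0,0,-1,0,0,0,0,0,0,-1,0,0,0,0,0,0,-1,0,0,0,0,0.4,0,-1,0,0,-0.2,0,0.8,0,-1,0,0,-0.3,0],
)

```text
clock: 38.17
position: [0.6073, -0.1961, 0.2052]
orientation: [0.811, 0.584, -0.0, 0.001]
ft_force: [0.2, 0.9, -3.1]
finger_gap: 0.0237
```

```bash
python3 - <<'E'
from h import *
s,R=st()
plan((.5316,.1954,.21),120,20,0,True)
E
```

```text
t 38.17 p [ 0.6073 -0.1961  0.2052] F [ 0.2  0.9 -3.1] gap 0.0237
R [[0.317, 0.948, 0.0], [0.948, -0.317, -0.002], [-0.001, 0.001, -1.0]] q [ 0.56  0.5  -0.41  1.59  0.22  1.1  -0.23]
from [ 0.6073 -0.1961  0.2052] 71.5 to [0.5316 0.1953 0.21  ] 120.0 max 0.84
0.84,-0.17,-0.01,0,0,-0.4,0,0.84,-0.15,-0.01,0,0,-0.41,0,0.84,-0.16,-0.01,0,0,-0.4,0,0.83,-0.14,-0.01,0,0,-0.41,0,0.82,-0.13,-0.01,0,0,-0.4,0,0.83,-0.13,-0.01,0,0,-0.4,0,0.82,-0.12,-0.01,0,0,-0.41,0,0.82,-0.12,-0.01,0,0,-0.4,0
0.81,-0.1,-0.01,0,0,-0.41,0,0.81,-0.1,-0.01,0,0,-0.4,0,0.81,-0.09,0,0,0,-0.4,0,0.8,-0.09,-0.01,0,0,-0.41,0,0.8,-0.08,-0.01,0,0,-0.4,0,0.79,-0.07,-0.01,0,0,-0.41,0,0.79,-0.06,-0.01,0,0,-0.4,0,0.78,-0.06,-0.01,0,0,-0.4,0
0.79,-0.05,-0.01,0,0,-0.41,0,0.77,-0.05,-0.01,0,0,-0.4,0,0.78,-0.04,-0.01,0,0,-0.41,0,0.76,-0.03,-0.01,0,0,-0.4,0
```

Call:
step_arm(
  targets=[0.84,-0.17,-0.02,0,0,-0.4,0,0.84,-0.15,-0.02,0,0,-0.41,0,0.84,-0.16,-0.02,0,0,-0.4,0,0.83,-0.14,-0.02,0,0,-0.41,0,0.82,-0.13,-0.02,0,0,-0.4,0,0.83,-0.13,-0.02,0,0,-0.4,0,0.82,-0.12,-0.02,0,0,-0.41,0,0.82,-0.12,-0.02,0,0,-0.4,0],
)

```text
clock: 38.83
position: [0.6087, -0.024, 0.2066]
orientation: [0.699, 0.715, -0.0, -0.0]
ft_force: [1.1, 0.1, -3.1]
finger_gap: 0.0239
```

Call:
step_arm(
  targets=[0.81,-0.1,-0.02,0,0,-0.41,0,0.81,-0.1,-0.02,0,0,-0.4,0,0.81,-0.09,0,0,0,-0.4,0,0.8,-0.09,0,0,0,-0.41,0,0.8,-0.08,0,0,0,-0.4,0,0.79,-0.07,0,0,0,-0.41,0,0.79,-0.06,0,0,0,-0.4,0,0.78,-0.06,0,0,0,-0.4,0],
)

```text
clock: 39.5
position: [0.5661, 0.1301, 0.2078]
orientation: [0.569, 0.823, 0.0, -0.0]
ft_force: [0.9, -0.1, -3.6]
finger_gap: 0.024
```

Call:
step_arm(
  targets=[0.79,-0.05,0,0,0,-0.41,0,0.77,-0.05,0,0,0,-0.4,0,0.7,-0.04,0,0,0,-0.41,0,0.4,-0.03,0,0,0,-0.4,0,0,0,0,0,0,0,0,0,0,0,0,0,0,0,0,0,0,0,0,0,0,0,0,0,0,0,0,0],
)

```text
clock: 40.17
position: [0.5369, 0.1866, 0.2077]
orientation: [0.499, 0.866, -0.0, 0.0]
ft_force: [1.0, -0.3, -3.2]
finger_gap: 0.0236
```

```bash
python3 - <<'E'
from h import *
s,R=st();snap('wrist','w20.png')
H=np.array([.4363,.1404]);a=np.array([.866,.5]);b=np.array([-.5,.866]);d=np.array(s['position'][:2])-H;print('local',d@a,d@b)
E
```

```text
t 40.17 p [0.5369 0.1866 0.2077] F [ 1.  -0.3 -3.2] gap 0.0236
R [[-0.501, 0.865, -0.0], [0.865, 0.501, -0.0], [-0.0, -0.0, -1.0]] q [ 0.17  0.43 -0.71  1.76  0.31  1.07 -0.13]
local 0.1102012371993157 -0.010297022685548116
```

View pics/w20.png

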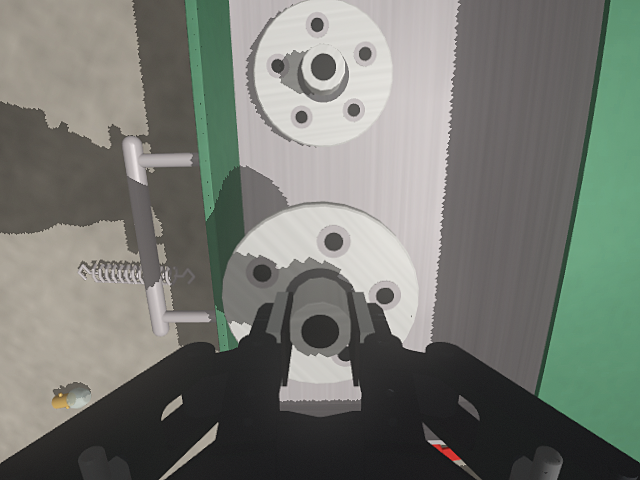

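Call:
step_arm(
  targets=[0.15,0,0.3,0,0,0,0,0,0,0.8,0,0,0,0,0,0,0.8,0,0,0,0,0,0,0.8,0,0,0,0,0,0,0.7,0,0,0,0,0,0,0.4,0,0,0,0,0,0,0.15,0,0,0,0,0,0,0.04,0,0,0,0],
)

```text
clock: 40.88
position: [0.5343, 0.1908, 0.1075]
orientation: [0.499, 0.867, -0.0, -0.0]
ft_force: [0.6, -0.6, -3.4]
finger_gap: 0.0239
```

Call:
step_arm(
  targets=[0,0,0,0,0,0,0,0,0,0,0,0,0,0.5,0,0,0,0,0,0,0.5,0,0,0,0,0,0,0.5,0,0,0,0,0,0,0.5,0,0,-0.7,0,0,0,0.5,0,0,-1,0,0,0,0.5,0,0,-1,0,0,0,0],
)

```text
clock: 41.55
position: [0.5342, 0.1908, 0.1763]
orientation: [0.499, 0.867, -0.0, -0.0]
ft_force: [1.1, -0.1, 0.2]
finger_gap: 0.0316
```

Call:
step_arm(
  targets=[0,0,-1,0,0,0,0,0,0,-0.7,0,0,0,0,-0.9,0.3,0,0,0,0.4,0,-0.9,0.3,0,0,0,0.4,0,-0.9,0.3,0,0,0,0.4,0,-0.9,0.3,0,0,0,0.4,0,-0.9,0.3,0,0,0,0.4,0,-0.9,0.3,0,0,0,0.4,0],
)

```text
clock: 42.22
position: [0.6314, 0.0854, 0.2183]
orientation: [0.604, 0.797, 0.0, 0.0]
ft_force: [-0.8, -0.8, -0.0]
finger_gap: 0.0002
```

```bash
python3 - <<'E'
from h import *
s,R=st();snap('top','t5.png');snap('wrist','w21.png')
im=cv2.imread('pics/t5.png')
cv2.imwrite('pics/t5a.png',cv2.resize(im[60:340,80:480],None,fx=2,fy=2,interpolation=cv2.INTER_CUBIC))
c=np.array([.6993,-.1763]);u=c/np.hypot(*c);az=np.degrees(np.arctan2(u[1],u[0]));t=c-.035*u;print(az)
plan((*t,.15),az+90,12,0)
E
```

```text
t 42.22 p [0.6314 0.0854 0.2183] F [-0.8 -0.8 -0. ] gap 0.0002
R [[-0.27, 0.963, 0.0], [0.963, 0.27, 0.0], [-0.0, 0.0, -1.0]] q [ 0.25  0.52 -0.61  1.58  0.32  1.14 -0.15]
-14.149929244115349
from [0.6324 0.0824 0.2177] 105.4 to [ 0.6653 -0.1677  0.15  ] 75.87 max 0.84
-0.83,-0.12,0.23,0,0,0.41,0,-0.84,-0.07,0.22,0,0,0.41,0,-0.84,-0.05,0.23,0,0,0.41,0,-0.84,-0.01,0.22,0,0,0.41,0,-0.84,0.03,0.23,0,0,0.41,0,-0.84,0.07,0.22,0,0,0.41,0,-0.83,0.1,0.23,0,0,0.41,0,-0.83,0.13,0.23,0,0,0.41,0
-0.83,0.18,0.22,0,0,0.41,0,-0.81,0.2,0.23,0,0,0.41,0,-0.81,0.25,0.22,0,0,0.41,0,-0.79,0.27,0.23,0,0,0.41,0
```

View pics/t5a.png

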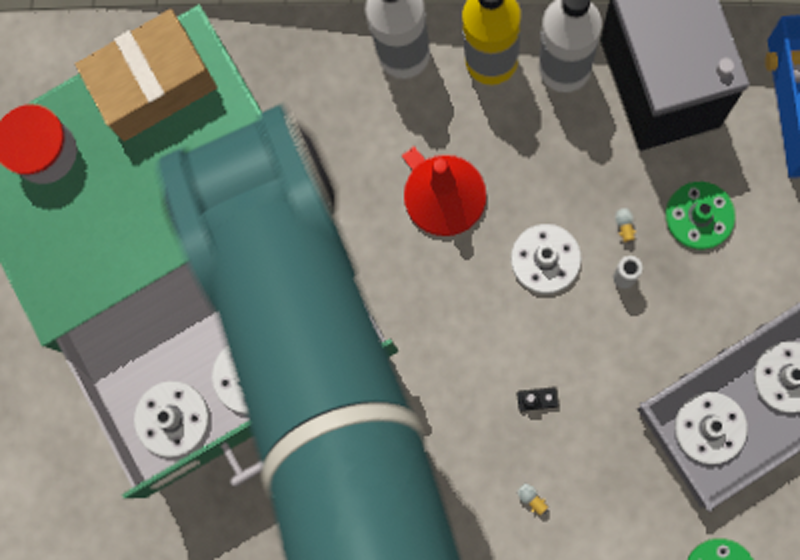

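View pics/w21.png

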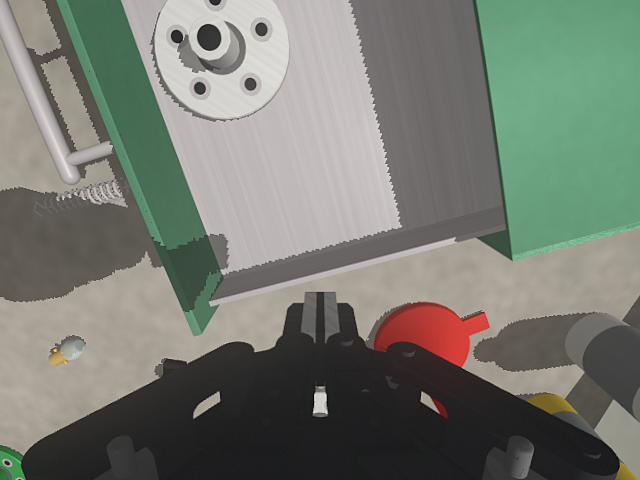

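Call:
step_arm(
  targets=[-0.83,-0.12,0.1,0,0,0.41,0,-0.84,-0.07,0.1,0,0,0.41,0,-0.84,-0.05,0.1,0,0,0.41,0,-0.84,-0.01,0.2,0,0,0.41,0,-0.84,0.03,0.23,0,0,0.41,0,-0.84,0.07,0.22,0,0,0.41,0,-0.83,0.1,0.23,0,0,0.41,0,-0.83,0.13,0.23,0,0,0.41,0],
)

```text
clock: 42.98
position: [0.6537, -0.0825, 0.182]
orientation: [0.732, 0.681, -0.0, -0.0]
ft_force: [-0.5, -1.0, 0.1]
finger_gap: -0.0002
```

Call:
step_arm(
  targets=[-0.83,0.18,0.3,0,0,0.41,0,-0.81,0.2,0.3,0,0,0.41,0,-0.75,0.25,0.4,0,0,0.41,0,-0.5,0.25,0.5,0,0,0.41,0,0,0,0.8,0,0,0,0,0,0,0.8,0,0,0,0,0,0,0.5,0,0,0,0,0,0,0,0,0,0,0],
)

```text
clock: 43.65
position: [0.6649, -0.1546, 0.0892]
orientation: [0.787, 0.617, -0.001, -0.002]
ft_force: [-0.1, -0.7, -0.8]
finger_gap: -0.0
```

```bash
python3 - <<'E'
from h import *
s,R=st();snap('wrist','w22.png')
plan((.6653,-.1677,.012),75.9,6,0)
E
```

```text
t 43.65 p [ 0.6649 -0.1546  0.0892] F [-0.1 -0.7 -0.8] gap -0.0
R [[0.238, 0.971, -0.004], [0.971, -0.238, 0.001], [0.0, -0.005, -1.0]] q [ 0.45  0.7  -0.4   1.55  0.31  0.96 -0.28]
from [ 0.6658 -0.1545  0.0912] 76.2 to [ 0.6653 -0.1678  0.0119] 75.93 max 0.53
-0.09,0.02,0.53,0,0,0.01,0,-0.08,0.02,0.53,0,0,0.01,0,-0.09,0.01,0.52,0,0,0.01,0,-0.08,0.02,0.53,0,0,0.01,0,-0.09,0.02,0.53,0,0,0.01,0,-0.09,0.02,0.53,0,0,0,0
```

View pics/w22.png

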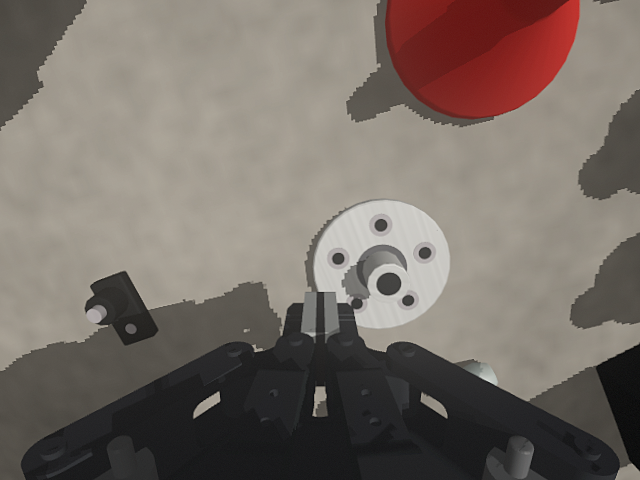

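Call:
step_arm(
  targets=[-0.18,0.04,0.8,0,0,0.02,0,-0.18,0.03,0.9,0,0,0.02,0,-0.15,0.02,0.8,0,0,0,0,0,0,0.4,0,0,0,0,0,0,0.15,0,0,0,0,0,0,0.05,0,0,0,0,0,0,0,0,0,0,0,0,0,0,0,0,0,0],
)

```text
clock: 44.37
position: [0.6663, -0.1675, 0.0166]
orientation: [0.788, 0.616, 0.001, 0.001]
ft_force: [-0.6, -0.8, 0.2]
finger_gap: -0.0002
```

Call:
step_arm(
  targets=[0,0,0.1,0,0,0,0,0,0,0.08,0,0,0,0,0,0,0.03,0,0,0,0,0,0,0.03,0,0,0,0,0,0,0,0,0,0,0,0,0,0,0,0,0,0,0,0,0,0,0,0,0,0,0,0,0,0,0,0],
)

```text
clock: 45.03
position: [0.666, -0.1678, 0.0111]
orientation: [0.788, 0.616, 0.0, 0.001]
ft_force: [-9.4, 1.7, 23.2]
finger_gap: 0.0003
```

```bash
python3 - <<'E'
from h import *
s,R=st();snap('wrist','w23.png')
d=np.array([.6993,-.1763,0])-s['position'];print(R.T@d/.025)
E
```

```text
t 45.03 p [ 0.666  -0.1678  0.0111] F [-9.4  1.7 23.2] gap 0.0003
R [[0.242, 0.97, 0.001], [0.97, -0.242, -0.001], [-0.0, 0.001, -1.0]] q [ 0.45  0.8  -0.36  1.56  0.35  0.84 -0.3 ]
[-0.00774393  1.37472993  0.44367133]
```

View pics/w23.png

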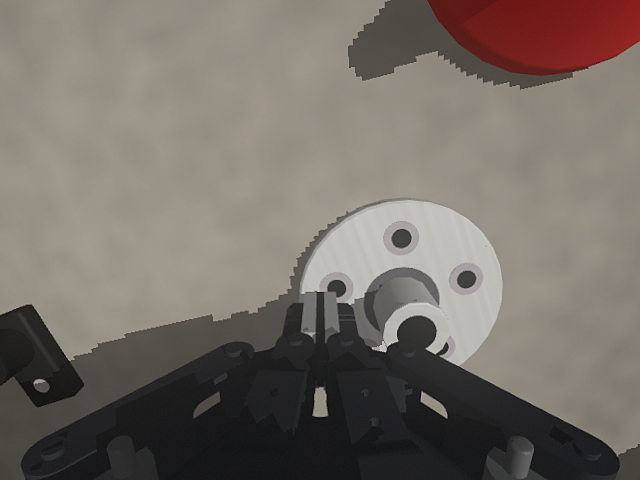

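Call:
step_arm(
  targets=[0,0,-0.9,0,0,0,0,0,0,-0.9,0,0,0,0,0,0.35,0,0,0,0,0.6,0,0.35,0,0,0,0,0.6,0,0.35,0,0,0,0,0.6,0,0.34,0,0,0,0,0.6,0,0,0,0,0,0,0.6,0,0,0,0,0,0,0.6],
)

```text
clock: 45.75
position: [0.6991, -0.176, 0.0541]
orientation: [0.788, 0.616, -0.0, -0.0]
ft_force: [-0.0, 0.1, 0.3]
finger_gap: 0.0514
```

```bash
python3 - <<'E'
from h import *
s,R=st();snap('wrist','w24.png')
print(proj('wrist',[.6993,-.1763,.037]))
E
```

```text
t 45.75 p [ 0.6991 -0.176   0.0541] F [-0.   0.1  0.3] gap 0.0514
R [[0.242, 0.97, -0.0], [0.97, -0.242, 0.0], [0.0, -0.0, -1.0]] q [ 0.45  0.8  -0.38  1.45  0.33  0.95 -0.27]
[[319.52263185 295.17128086]]
```

View pics/w24.png

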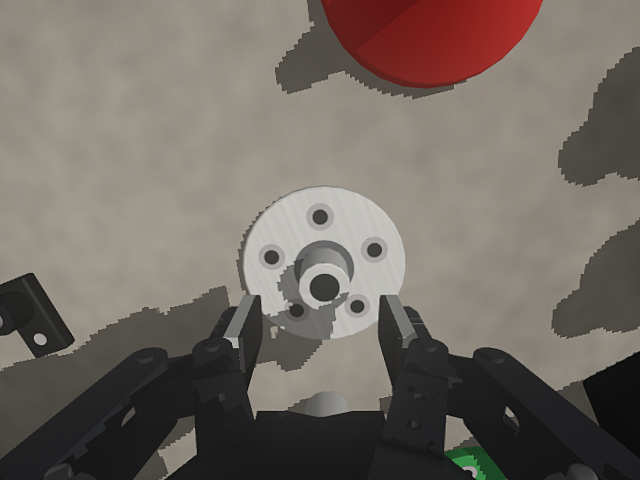

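Call:
step_arm(
  targets=[0.06,0.03,0.5,0,0,0,0.6,0,0,0.5,0,0,0,0.6,0,0,0.48,0,0,0,0.6,0,0,0,0,0,0,0,0,0,0,0,0,0,0,0,0,0,0,0,0,0,0,0,0,0,0,0,0,0,0,0,0,0,0,0],
)

```text
clock: 46.47
position: [0.7004, -0.175, 0.0176]
orientation: [0.788, 0.616, 0.0, 0.0]
ft_force: [-0.4, -0.1, -4.2]
finger_gap: 0.024
```

Call:
step_arm(
  targets=[0,0,-0.5,0,0,0,0,0,0,-0.9,0,0,0,0,0,0,-1,0,0,0,0,0,0,-1,0,0,0,0,0,0,-1,0,0,0,0,0,0,-1,0,0,0,0,0,-0.4,-1,0,0,0,0,0,-0.8,-1,0,0,0,0],
)

```text
clock: 47.13
position: [0.6717, -0.1676, 0.2043]
orientation: [0.788, 0.616, 0.001, 0.0]
ft_force: [0.5, 0.8, -2.4]
finger_gap: 0.0237
```

```bash
python3 - <<'E'
from h import *
s,R=st()
H=np.array([.4363,.1404]);a=np.array([.866,.5]);b=np.array([-.5,.866]);t=H+.112*a-.112*b
print(t);plan((*t,.212),120,16,0)
E
```

```text
t 47.13 p [ 0.6717 -0.1676  0.2043] F [ 0.5  0.8 -2.4] gap 0.0237
R [[0.242, 0.97, 0.001], [0.97, -0.242, 0.0], [0.0, 0.001, -1.0]] q [ 0.49  0.6  -0.43  1.44  0.26  1.16 -0.23]
[0.589292 0.099408]
from [ 0.6717 -0.1676  0.2043] 76.0 to [0.5894 0.0994 0.2121] 119.99 max 0.7
0.6,-0.36,-0.02,0,0,-0.46,0,0.61,-0.33,-0.02,0,0,-0.46,0,0.63,-0.31,-0.02,0,0,-0.45,0,0.65,-0.27,-0.02,0,0,-0.46,0,0.65,-0.24,-0.02,0,0,-0.46,0,0.67,-0.21,-0.01,0,0,-0.46,0,0.67,-0.17,-0.02,0,0,-0.46,0,0.69,-0.15,-0.02,0,0,-0.46,0
0.69,-0.11,-0.02,0,0,-0.45,0,0.69,-0.08,-0.02,0,0,-0.46,0,0.7,-0.04,-0.02,0,0,-0.46,0,0.7,-0.01,-0.02,0,0,-0.46,0,0.7,0.02,-0.02,0,0,-0.46,0,0.69,0.06,-0.02,0,0,-0.46,0,0.7,0.09,-0.02,0,0,-0.45,0,0.68,0.12,-0.02,0,0,-0.46,0
```

Call:
step_arm(
  targets=[0.6,-0.36,-0.02,0,0,-0.46,0,0.61,-0.33,-0.02,0,0,-0.46,0,0.63,-0.31,-0.02,0,0,-0.45,0,0.65,-0.27,-0.02,0,0,-0.46,0,0.65,-0.24,-0.02,0,0,-0.46,0,0.67,-0.21,-0.01,0,0,-0.46,0,0.67,-0.17,-0.02,0,0,-0.46,0,0.69,-0.15,-0.02,0,0,-0.46,0],
)

```text
clock: 47.8
position: [0.6294, -0.0323, 0.2058]
orientation: [0.654, 0.757, -0.0, -0.0]
ft_force: [0.6, -0.3, -2.5]
finger_gap: 0.0237
```

Call:
step_arm(
  targets=[0.69,-0.11,0,0,0,-0.45,0,0.69,-0.08,0,0,0,-0.46,0,0.7,-0.04,0,0,0,-0.46,0,0.7,-0.01,0,0,0,-0.46,0,0.7,0.02,0,0,0,-0.46,0,0.69,0.06,0,0,0,-0.46,0,0.5,0.09,0,0,0,-0.45,0,0.3,0.12,0,0,0,-0.46,0],
)

```text
clock: 48.47
position: [0.5946, 0.0886, 0.2062]
orientation: [0.497, 0.868, 0.0, -0.0]
ft_force: [0.7, 0.3, -2.6]
finger_gap: 0.0242
```

```bash
python3 - <<'E'
from h import *
st();robot.read_camera('top');robot.read_camera('top');snap('wrist','w25.png');s,R=st()
H=np.array([.4363,.1404]);a=np.array([.866,.5]);b=np.array([-.5,.866]);d=np.array(s['position'][:2])-H;print('local',d@a,d@b)
E
```

```text
t 48.47 p [0.5946 0.0886 0.2062] F [ 0.7  0.3 -2.6] gap 0.0242
R [[-0.505, 0.863, -0.0], [0.863, 0.505, 0.0], [0.0, 0.0, -1.0]] q [ 0.31  0.48 -0.68  1.68  0.33  1.09  0.06]
t 48.62 p [0.5952 0.087  0.206 ] F [ 0.5 -0.4 -4.4] gap 0.0242
R [[-0.501, 0.866, -0.0], [0.866, 0.501, 0.0], [0.0, 0.0, -1.0]] q [ 0.31  0.48 -0.67  1.68  0.33  1.09  0.06]
local 0.11091780137028992 -0.1257124656866176
```

View pics/w25.png

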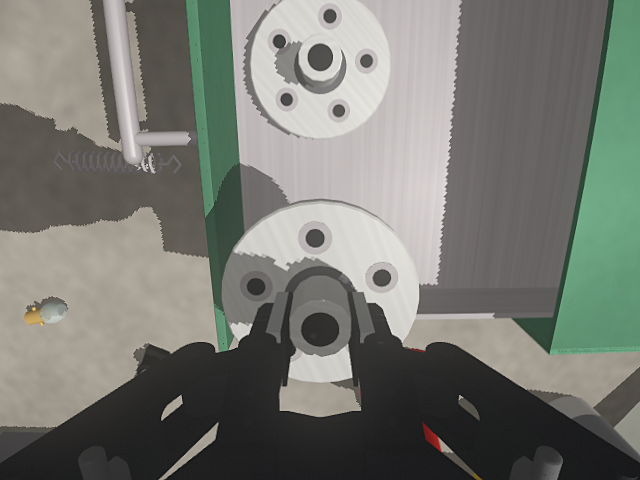

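Call:
step_arm(
  targets=[0.3,0,0,0,0,0,0,0.3,0,0.3,0,0,0,0,0,0,0.7,0,0,0,0,0,0,0.8,0,0,0,0,0,0,0.8,0,0,0,0,0,0,0.6,0,0,0,0,0,0,0.3,0,0,0,0,0,0,0.2,0,0,0,0],
)

```text
clock: 49.28
position: [0.5872, 0.0994, 0.1124]
orientation: [0.5, 0.866, -0.0, -0.001]
ft_force: [0.2, -0.6, -2.3]
finger_gap: 0.0241
```

```bash
python3 - <<'E'
from h import *
robot.read_camera('top');s,R=st()
H=np.array([.4363,.1404]);a=np.array([.866,.5]);b=np.array([-.5,.866]);d=np.array(s['position'][:2])-H;print('local',d@a,d@b)
E
```

```text
t 49.33 p [0.5872 0.0994 0.1122] F [-0.1 -0.3 -4.5] gap 0.024
R [[-0.5, 0.866, -0.001], [0.866, 0.5, 0.0], [0.001, -0.001, -1.0]] q [ 0.25  0.58 -0.63  1.77  0.41  0.93 -0.03]
local 0.11015271682257378 -0.11093661712369804
```

Call:
step_arm(
  targets=[0,0,0.1,0,0,0,0,0,0,0.08,0,0,0,0,0,0,0,0,0,0,0,0,0,0,0,0,0,0.5,0,0,0,0,0,0,0.5,0,0,0,0,0,0,0.5,0,0,0,0,0,0,0.5,0,0,-0.6,0,0,0,0.5],
)

```text
clock: 50.0
position: [0.5867, 0.099, 0.1223]
orientation: [0.5, 0.866, -0.001, -0.001]
ft_force: [0.1, -0.1, -0.8]
finger_gap: 0.0428
```

Call:
step_arm(
  targets=[0,0,-1,0,0,0,0.5,0,0,-1,0,0,0,0,0,0,-1,0,0,0,0,0,0,-1,0,0,0,0,0,-0.6,-0.2,0,0,0,0,0.5,-0.9,0,0,0,0,0,0.7,-0.9,0,0,0,0,0,0.7,-0.9,0,0,0,0,0],
)

```text
clock: 50.67
position: [0.4915, 0.0991, 0.229]
orientation: [0.5, 0.866, 0.0, 0.0]
ft_force: [0.8, 0.8, -0.1]
finger_gap: -0.0002
```

```bash
python3 - <<'E'
from h import *
st();snap('top','t6.png');snap('side','s7.png');st()
im=cv2.imread('pics/t6.png')
cv2.imwrite('pics/t6a.png',cv2.resize(im[60:340,80:480],None,fx=2,fy=2,interpolation=cv2.INTER_CUBIC))
E
```

```text
t 50.67 p [0.4915 0.0991 0.229 ] F [ 0.8  0.8 -0.1] gap -0.0002
R [[-0.499, 0.866, 0.0], [0.866, 0.499, 0.0], [-0.0, 0.0, -1.0]] q [ 0.38  0.27 -0.75  1.9   0.21  1.05  0.07]
t 50.77 p [0.4896 0.0999 0.2294] F [ 1.4  0.2 -0.3] gap 0.0003
R [[-0.502, 0.865, -0.0], [0.865, 0.502, -0.002], [-0.001, -0.001, -1.0]] q [ 0.38  0.27 -0.75  1.9   0.21  1.05  0.07]
```

View pics/t6a.png

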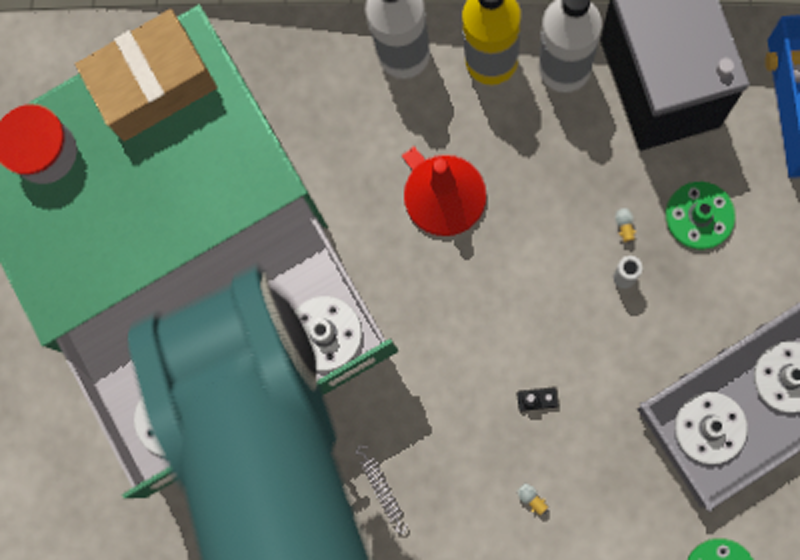

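View pics/s7.png

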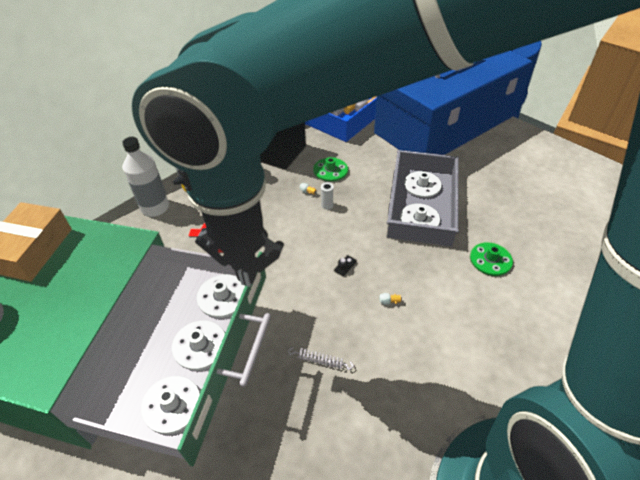

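```bash
python3 - <<'E'
from h import *
plan((.4375,.137,.20),120,4,.45)
E
```

```text
from [0.4896 0.0999 0.2294] 120.1 to [0.4375 0.137  0.1999] 119.98 max 0.59
0.58,-0.26,0.29,0,0,0,0.45,0.58,-0.27,0.3,0,0,0.01,0.45,0.59,-0.26,0.29,0,0,0,0.45,0.58,-0.27,0.3,0,0,0.01,0.45
```

Call:
step_arm(
  targets=[0.58,-0.26,0.29,0,0,0,0.45,0.58,-0.27,0.3,0,0,0.01,0.45,0.59,-0.26,0.29,0,0,0,0.45,0.58,-0.27,0.3,0,0,0.01,0.45,0,0,0,0,0,0,0.45,0,0,0,0,0,0,0.45,0,0,0,0,0,0,0.45,0,0,0,0,0,0,0.45],
)

```text
clock: 51.43
position: [0.4413, 0.1362, 0.1999]
orientation: [0.501, 0.865, 0.0, 0.0]
ft_force: [-0.1, -0.1, -0.2]
finger_gap: 0.0382
```

```bash
python3 - <<'E'
from h import *
s,R=st();P=robot.camera_params('wrist');snap('wrist','w26.png')
im=cv2.imread('pics/w26.png');cv2.imwrite('pics/w26c.png',cv2.resize(im[100:340,230:470],None,fx=2.5,fy=2.5))
E
```

```text
t 51.43 p [0.4413 0.1362 0.1999] F [-0.1 -0.1 -0.2] gap 0.0382
R [[-0.497, 0.868, 0.001], [0.868, 0.497, 0.0], [-0.0, 0.001, -1.0]] q [ 0.33  0.23 -0.78  2.02  0.2   0.97 -0.03]
```

View pics/w26c.png

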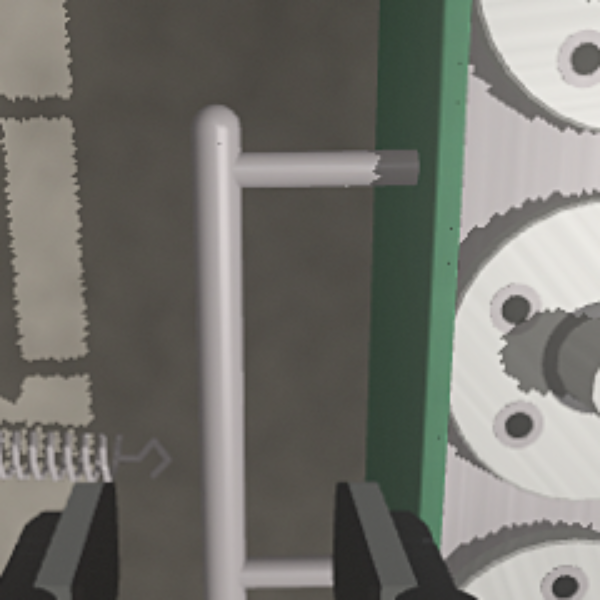

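Call:
step_arm(
  targets=[0,-0.03,0.5,0,0,0,0.45,0,0,0.8,0,0,0,0.45,0,0,0.8,0,0,0,0.45,0,0,0.6,0,0,0,0.45,0,0,0.3,0,0,0,0.45,0,0,0,0,0,0,0,0,0,0,0,0,0,0,0,0,0,0,0,0,0],
)

```text
clock: 52.15
position: [0.4404, 0.1363, 0.1254]
orientation: [0.501, 0.865, 0.0, 0.0]
ft_force: [1.0, 0.0, -5.5]
finger_gap: 0.0088
```

Call:
step_arm(
  targets=[0,0.1,0,0,0,0,0,0,0.2,0,0,0,0,0,0,0.35,0,0,0,0,0,0,0.45,0,0,0,0,0,0,0.45,0,0,0,0,0,0,0.45,0,0,0,0,0,0,0.45,0,0,0,0,0,0,0.45,0,0,0,0,0],
)

```text
clock: 52.82
position: [0.5036, 0.1738, 0.1253]
orientation: [0.501, 0.866, 0.001, -0.0]
ft_force: [-5.4, 5.4, 8.3]
finger_gap: 0.0088
```

Call:
step_arm(
  targets=[0,0.45,0,0,0,0,0,0,0.45,0,0,0,0,0,0,0.45,0,0,0,0,0,0,0.45,0,0,0,0,0,0,0.45,0,0,0,0,0,0,0.45,0,0,0,0,0,0,0.45,0,0,0,0,0,0,0.35,0,0,0,0,0],
)

```text
clock: 53.48
position: [0.579, 0.2187, 0.1253]
orientation: [0.5, 0.866, 0.001, -0.001]
ft_force: [-8.6, 9.4, 7.6]
finger_gap: 0.0086
```

Call:
step_arm(
  targets=[0,0.3,0,0,0,0,0,0,0.25,0,0,0,0,0,0,0.2,0,0,0,0,0,0,0.2,0,0,0,0,0,0,0.15,0,0,0,0,0,0,0.15,0,0,0,0,0,0,0.05,0,0,0,0,0,0,0,0,0,0,0,0],
)

```text
clock: 54.15
position: [0.6067, 0.2351, 0.1253]
orientation: [0.5, 0.866, 0.002, -0.001]
ft_force: [-5.9, 11.0, 3.6]
finger_gap: 0.0086
```

Call:
step_arm(
  targets=[0,0.1,0,0,0,0,0,0,0.1,0,0,0,0,0,0,0.1,0,0,0,0,0,0,0.08,0,0,0,0,0,0,0.04,0,0,0,0,0,0,0,0,0,0,0,0,0,0,0,0,0,0,0,0,0,0,0,0,0,0],
)

```text
clock: 54.82
position: [0.6116, 0.238, 0.1252]
orientation: [0.5, 0.866, -0.003, -0.003]
ft_force: [-44.1, -8.8, 33.6]
finger_gap: 0.0089
```

Call:
step_arm(
  targets=[0,-0.1,0,0,0,0,0,0,0,0,0,0,0,0,0,0,0,0,0,0,0.45,0,0,0,0,0,0,0.45,0,0,0,0,0,0,0.45,0,0,0,0,0,0,0.45,0,0,-0.5,0,0,0,0.45,0,0,-0.9,0,0,0,0.45],
)

```text
clock: 55.48
position: [0.613, 0.2353, 0.1585]
orientation: [0.501, 0.865, -0.001, -0.001]
ft_force: [-0.7, -0.4, 0.4]
finger_gap: 0.0385
```

Call:
step_arm(
  targets=[0,0,-1,0,0,0,0.45,0,0,-1,0,0,0,0.45,0,0,-1,0,0,0,0.45,0,-0.8,0,0,0,0,0.45,0,-0.8,0,0,0,0,0.45,0,-0.8,0,0,0,0,0.45,0,-0.8,0,0,0,0,0.45,0,-0.8,0,0,0,0,0.45],
)

```text
clock: 56.15
position: [0.5264, 0.1858, 0.2354]
orientation: [0.501, 0.865, 0.0, 0.0]
ft_force: [0.6, 0.7, -0.2]
finger_gap: 0.0388
```

```bash
python3 - <<'E'
from h import *
st();snap('top','t7.png');snap('side','s8.png');snap('wrist','w27.png')
im=cv2.imread('pics/t7.png')
cv2.imwrite('pics/t7a.png',cv2.resize(im[60:340,50:450],None,fx=2,fy=2,interpolation=cv2.INTER_CUBIC))
E
```

```text
t 56.15 p [0.5264 0.1858 0.2354] F [ 0.6  0.7 -0.2] gap 0.0388
R [[-0.498, 0.867, 0.001], [0.867, 0.498, 0.0], [-0.0, 0.001, -1.0]] q [ 0.19  0.38 -0.73  1.76  0.28  1.11 -0.11]
```

View pics/t7a.png

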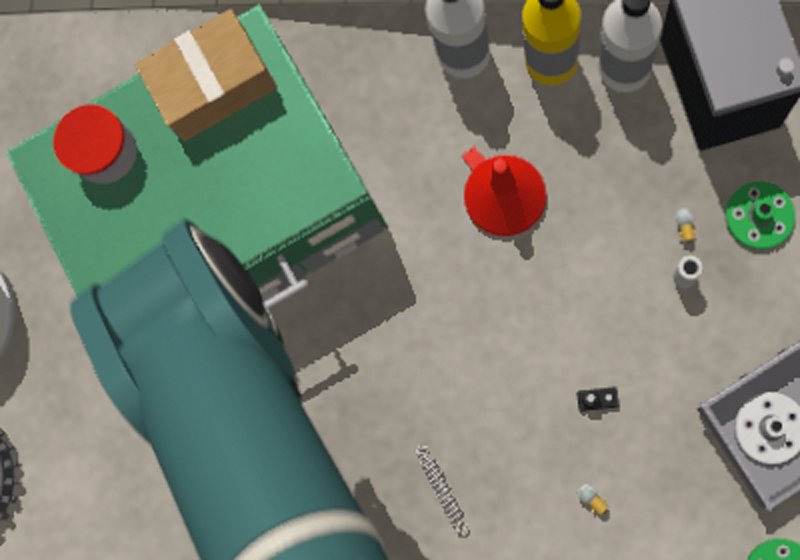

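View pics/s8.png

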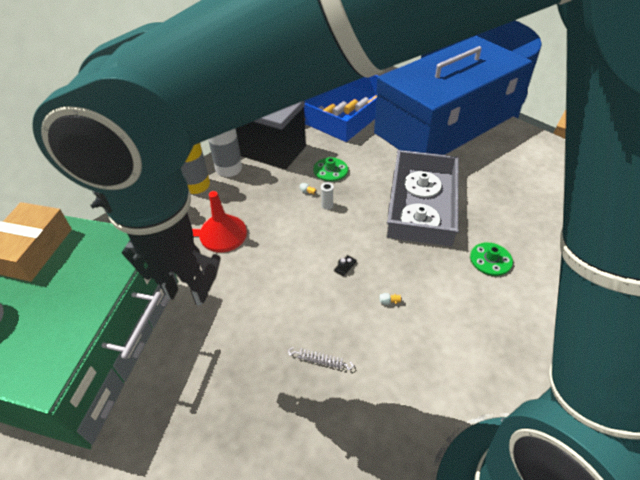

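View pics/w27.png

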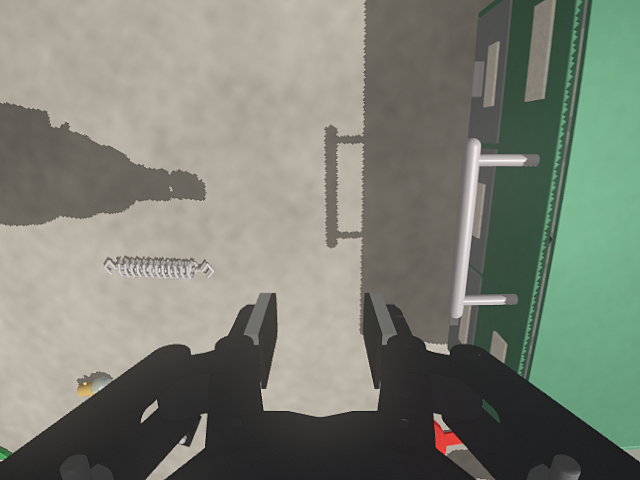

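```bash
python3 - <<'E'
from h import *
im=cv2.imread('pics/w27.png');cv2.imwrite('pics/w27c.png',cv2.resize(im[0:280,440:640],None,fx=3.0,fy=2.1,interpolation=cv2.INTER_CUBIC))
im=cv2.imread('pics/s8.png');cv2.imwrite('pics/s8c.png',cv2.resize(im[220:470,0:220],None,fx=2.4,fy=2.4,interpolation=cv2.INTER_CUBIC))
P=robot.camera_params('wrist')
a=at('wrist',(473,143),.14,P);b=at('wrist',(456,316),.14,P);m=(a+b)/2;print(m,(m[:2]-[.4363,.1404])@[.866,.5])
E
```

```text
[0.61208062 0.2440367  0.14      ] 0.20404437121244737
```

View pics/w27c.png

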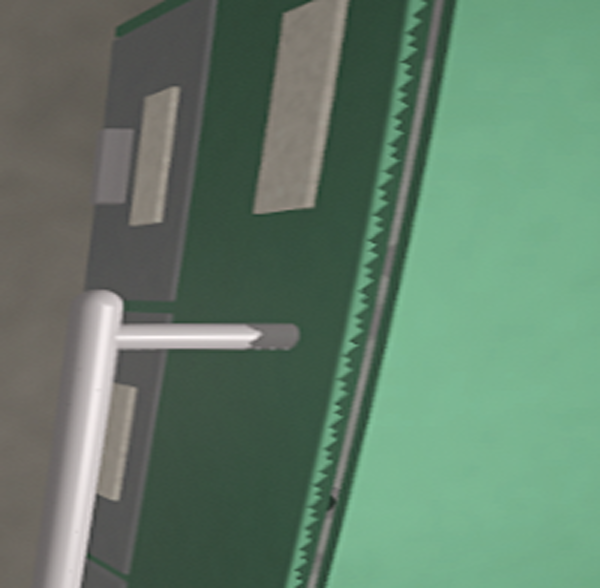

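View pics/s8c.png

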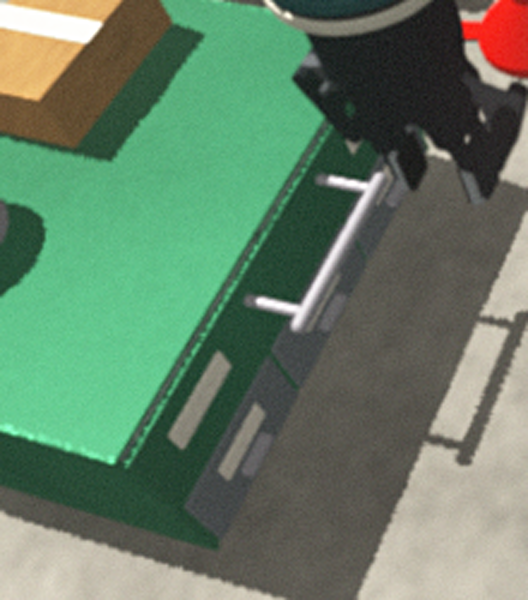

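Call:
step_arm(
  targets=[0,0,0.7,0,0,0,0,0,0,0.9,0,0,0,0,0,0,0.9,0,0,0,0,0,0,0.9,0,0,0,0,0,0.5,0.7,0,0,0,0,0,0.8,0.2,0,0,0,0,0,0.8,0,0,0,0,0,0,0.5,0,0,0,0,0],
)

```text
clock: 56.97
position: [0.5853, 0.2198, 0.1268]
orientation: [0.501, 0.865, 0.0, -0.0]
ft_force: [-0.4, 0.9, -0.2]
finger_gap: 0.0
```

```bash
python3 - <<'E'
from h import *
snap('wrist','w28.png');s,R=st()
print((np.array([.612,.244])-s['position'][:2])@[.866,.5])
E
```

```text
t 57.02 p [0.5864 0.2207 0.1271] F [-1.8 -0.6  0.3] gap 0.0003
R [[-0.498, 0.867, 0.001], [0.867, 0.498, 0.002], [0.001, 0.001, -1.0]] q [ 0.06  0.62 -0.64  1.68  0.43  0.99 -0.22]
0.033784175034973454
```

View pics/w28.png

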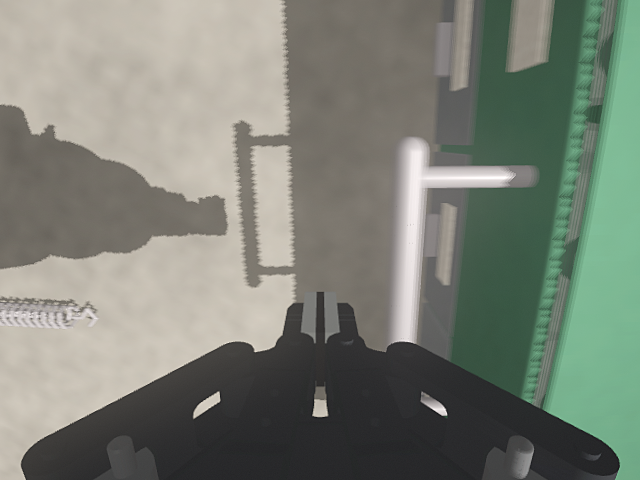

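Call:
step_arm(
  targets=[0,0.2,0,0,0,0,0,0,0.15,0,0,0,0,0,0,0.1,0,0,0,0,0,0,0.05,0,0,0,0,0,0,0.05,0,0,0,0,0,0,0.05,0,0,0,0,0,0,0,0,0,0,0,0,0,0,0,0,0,0,0],
)

```text
clock: 57.68
position: [0.5963, 0.2258, 0.1271]
orientation: [0.501, 0.865, -0.0, -0.0]
ft_force: [-0.3, -0.5, 1.2]
finger_gap: -0.0004
```

Call:
step_arm(
  targets=[0,0.05,0,0,0,0,0,0,0.05,0,0,0,0,0,0,0.05,0,0,0,0,0,0,0.05,0,0,0,0,0,0,0.05,0,0,0,0,0,0,0,0,0,0,0,0,0,0,0,0,0,0,0,0,0,0,0,0,0,0],
)

```text
clock: 58.35
position: [0.5974, 0.2264, 0.1267]
orientation: [0.501, 0.865, -0.005, -0.002]
ft_force: [-43.5, -24.7, 33.3]
finger_gap: -0.0001
```

Call:
step_arm(
  targets=[0,-0.1,0,0,0,0,0,0,-0.1,0,0,0,0,0,0,-0.3,0,0,0,0,0,0,-0.8,0,0,0,0,0,0,-0.8,-0.5,0,0,0,0,0,-0.8,-0.8,0,0,0,0,0,-0.8,-0.9,0,0,0,0,0,-0.3,-0.9,0,0,0,0],
)

```text
clock: 59.02
position: [0.5129, 0.1781, 0.205]
orientation: [0.501, 0.865, -0.001, -0.0]
ft_force: [0.5, -0.1, 0.2]
finger_gap: -0.0001
```

Call:
step_arm(
  targets=[-1,0,-0.8,0,0,0,0,-1,0,-0.5,0,0,0,0,-1,0,0,0,0,0,0,-1,0,0,0,0,0,0,-1,0,0,0,0,0,0,-1,0,0,0,0,0,0,-0.5,0,0,0,0,0,0,0,0,0,0,0,0,0],
)

```text
clock: 59.68
position: [0.5969, 0.0355, 0.2367]
orientation: [0.503, 0.864, -0.0, 0.0]
ft_force: [0.0, 1.2, 0.5]
finger_gap: -0.0003
```

```bash
python3 - <<'E'
from h import *
st();snap('top','t8.png');snap('side','s9.png')
im=cv2.imread('pics/t8.png')
cv2.imwrite('pics/t8a.png',cv2.resize(im[60:360,50:550],None,fx=1.6,fy=1.6,interpolation=cv2.INTER_CUBIC))
cv2.imwrite('pics/t8b.png',cv2.resize(im[120:260,100:250],None,fx=4,fy=4,interpolation=cv2.INTER_CUBIC))
E
```

```text
t 59.68 p [0.5969 0.0355 0.2367] F [0.  1.2 0.5] gap -0.0003
R [[-0.495, 0.869, 0.0], [0.869, 0.495, -0.0], [-0.0, -0.0, -1.0]] q [ 0.4   0.44 -0.67  1.66  0.3   1.14  0.17]
```

View pics/t8a.png

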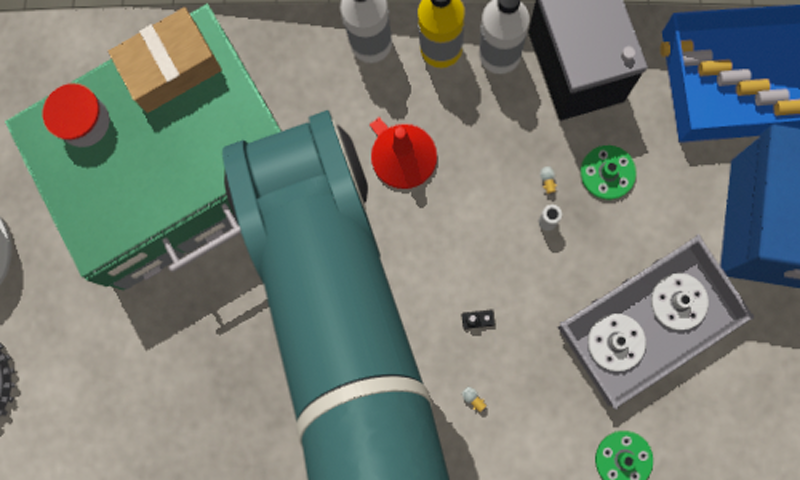

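View pics/t8b.png

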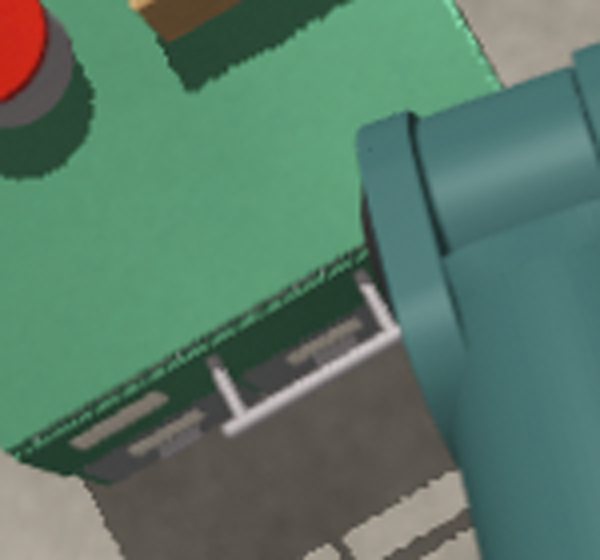

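View pics/s9.png

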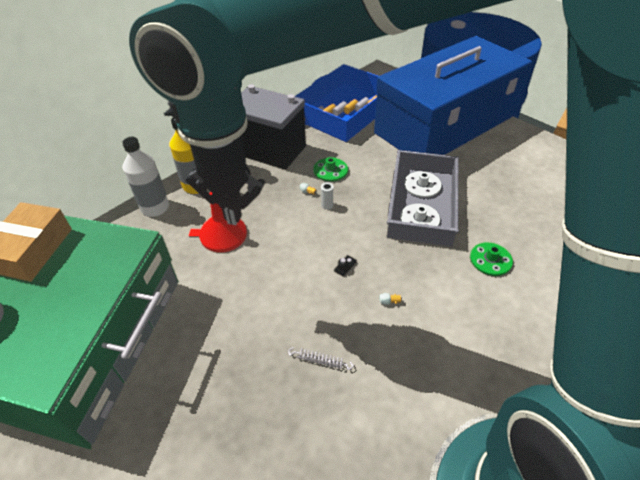

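```bash
python3 -c "
from workcell import robot
print(robot.finish_job())"
```

```text
the job is handed in; nothing more can be done
None
```

The job is handed in, at about 60 s of the 210 s allowed.

- **Tray:** I pulled it out to its stop before touching the plates.
- **Plates:** All five were there.

| Plate (start position, m) | Press result | Where it went |
|---|---|---|
| (0.44, -0.10) | rocked: sank about 2 mm at 8.5 N, tilt seen in the wrist picture | scrap crate |
| (0.57, -0.10) | rocked: sank about 2.5 mm at 8.5 N, tilt seen in the wrist picture | scrap crate |
| (0.44, -0.25) | steady at 37 N | tray floor, boss up |
| (0.60, -0.22) | steady at 25 N | tray floor, boss up |
| (0.70, -0.18) | steady at 23 N | tray floor, boss up |

- **Tray home:** I pushed it to a firm stop. The handle moved 0.2005 m between the two loaded stops, against the 0.20 m stated. The wrist picture showed a thin line between the front panel and the roof, so I pushed again on the handle bar. It gave only about 1 mm at about 50 N, so I took it as fully home.
- **Last pictures:** Both scrap plates lie in the crate. The bystanders and the green look-alikes are where they started, and the arm is clear of everything. The three plates in the tray were last seen lying flat just before I pushed it in; they can't be seen with the tray shut.

I saw no plate get knocked aside and no slip of the grip.

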